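Clear worn valves through the tip skip

ROBOT

A 6-joint arm with a two-finger parallel gripper is mounted at the origin on the work surface. World frame = base frame: x ahead of the robot, y to its left, z up, the work surface at z = 0. Lengths are in m, angles in degrees, forces in N, time in s.
With the tool pointing down it reaches from about 0.35 to 0.875 m from the base axis. Payload 4.2 kg.
Tool frame: the origin (TCP) lies midway between the tips of the shut fingers; the grasp point (between the pads) lies 19 mm behind it (r.pinch_z is the distance from the TCP to the grasp point, in m); z points along the fingers, y is the line along which they close (so a half turn about z gives the same grasp; the last joint's range is limited). The gripper opens to 87 mm and grips with 3 to 60 N. Pads are 19 mm wide; open, the fingers measure 117 mm over their backs; the gripper's body (75 mm by 190 mm) begins 51 mm behind the grasp point.
Start: joints at [-55.428, 22.042, 0.453, 0, -68.411, -14.817], TCP at [0.211, -0.588, 0.223] pointing down, gripper open.
Joint ranges: [-179.83, 179.83], [-69.29, 118.12], [-61.27, 80.66], [-181.25, 117.63], [-171.15, -9.14], [-177.46, 177.46]. Speed limits (degrees/s): [159.86, 159.86, 180, 180, 180, 180].

INTERFACE

Orientations are given as a 3x3 rotation matrix whose columns are the frame's x, y, z axes.
In Python, from station import r, imaging, models gives the robot as it stands. The module is installed in compiled form; this text tells all that it offers.
- The arm moves only by the tool apply_moves, never from a script. Its argument "moves" is a list of rows, each a list of 2 entries, a list of its own where there are three numbers: the shift along the tool's x, y, z in m, then the turn about the tool's z in degrees. A call has 1 to 5 rows; each row shifts and turns the commanded pose from where the row before left it, along the tool's axes as they then stand; what a row does not reach is not made up. A row lasts 1/12 s, in which the tool goes at most 41.7 mm and 7.16 degrees, less where a joint would pass 70% of its speed; a pose out of reach is approached as far as the arm can. A call is refused whole if a number of a shift passes 0.0417 or a number of a turn 7.16, either way. A call with a gripper value outside its range is refused whole. "hand" is the finger opening in m, from 0 to 0.087, set as the call begins (left out, the last holds). The fingers move at their own pace and stop on an object; the grip force is fixed at half the most. Time passes only in rows, so rows that do not move let the fingers close. It gives the time, the measured TCP pose, the force, the opening and the grip force at its end, in the units of the state.
- r.sense(): the state, without advancing time (a new reading comes with each control period).
- imaging.capture(name): name is "scene" or "top" or "wrist"; returns a dict with "frame" (384x512x3 uint8, blue, green, red), "intrinsics" (3x3 intrinsics, pixels), "eye" and "orientation" of the camera in the world. Camera axes: x right, y down, z forward; pixel columns grow to the right and rows downward; lengths in m; the calibration is good to about 2 mm. A picture is of the moment at which its call begins. There is no depth.
- r.finish_job(): hands the job in; it is judged then, once.
Trained networks look in a picture, given as the dict that the camera call returned (one of the last four; its "shot" number tells which), for a name from the list of things; names that differ only in an ending like _2 or _b are one class to them, and where a whole thing is asked for, a point or a joint stands for the part that bears it (a point fixed in the world has none). Each returns a list of dicts, best first, with "confidence" (0 to 1); they miss things now and then, are a little off and sometimes report something else, mostly with a low value. They report only what shows in the picture. A call takes as long as a camera call.
- models.cut_out(picture, target): "region" (384x512 bool, what is visible of it) and "extent" ([left, top, width, height] as shares, 0 to 1, of the picture: columns of its width, rows of its height, round what is visible of it).
- models.place_of(picture, target): "at" ([column, row] as shares, 0 to 1, of the picture: columns of its width, rows of its height: a listed point, or the origin of a listed thing).
The state is a dict: "time_s": time; "joints": joint angles; "joint_velocities": joint speeds; "effort": joint torques, N m; "tcp_pos": TCP position; "ee_rot": TCP orientation; "wrist_force": force on the tool from outside, world axes, zero at the start; "moment": the same for the moment, N m; "gripper_width": opening from 0.0 (shut) to 1.0 (fully open); "gripper_force": force on a finger pad.
Only numpy, scipy, OpenCV 4.12 (cv2) and the standard library are available. Lean on these libraries where they do the work, as an engineer would, in place of code of your own. Each camera call takes 0.05 s, during which the arm holds its last target. There are 200 camera calls.

TASK

Clear all the worn expansion valves off the mat through the tip skip. First release the tray's clamp lever, slide the catch tray along its rails until its pointer is on the white mark under the skip, and clamp it fully again; then load the valves into the skip's pan, and whenever their weight trips it and it has emptied itself into the tray, stand it upright again and carry on until no valve is left outside. Never tip the skip by hand and never put valves straight into the tray; leave the skip upright (a last few valves that do not trip it stay in the pan), the tray clamped on its mark, and disturb nothing else on the bench.

Things in the scene. Friction and masses are not known exactly. Their poses are not given: they have to be found in the camera images.
- skip (a joint): tip skip: steel pan on a level shaft, tips towards the robot. 0 = upright, 1.48 rad = fully tipped. Two to four valves (about 0.63 kg, less if dropped in) trip it; past about 0.7 rad it stays tipped. To reset, push its weight back away from the robot (8 N or less) until below about 0.5 rad; it then falls upright by itself
- pan_in (a point): centre of the pan's floor, upper face; turns with the skip. Upright: 240 mm above the bench, x away from the robot square to the shaft, y left along it, z up. Inside 90 (x) by 176 mm (y); side walls 52 mm, rear wall 48 mm high; to -x a ramp rising 20 mm to a lip 80 mm off. Shaft 55 mm to +x, 20 mm up; its two carrying arms at y = +-110 mm, 12 mm thick, tops 35 mm above the floor
- pan: the sheet-steel pan of the skip; origin on the pivot shaft, mid-length (260 mm above the bench), axes as pan_in
- weight: the skip's counterweight: steel bar 36 mm thick, 178 mm long, parallel to the shaft; origin at its centre. Upright it lies 50 mm behind (+x) and 35 mm above the shaft; fully tipped it stands 30 mm in front (-x) of and 53 mm above the shaft, to be pushed back from the robot's side
- tray (a joint): the catch tray's slide along the rails, m: 0 = pointer on the mark (tray under the skip), positive = to the left (+y of mark), range -0.03 to 0.15. Rail drag about 5 N when unclamped
- tray_in (a point): centre of the tray's floor, upper face, 37 mm above the bench; axes as mark. Open steel tray, inside 225 mm (x) by 220 mm (y), walls 5 mm thick: sides 65 mm, near and far walls 75 mm above the floor
- tray_post (a point): the tray's hand post, a round upright grip on the carriage plate left of the tray; this point lies on its axis 50 mm above the plate (87 mm above the bench), at the underside of a knob 28 mm across and 22 mm tall; below it the post is 20 mm thick
- pointer (a point): tip of the pointer on the near edge of the tray carriage
- mark (a point): white line on the bed plate that the pointer must stand over (same y); axes: x away from the robot square to the rails, y to the left along the rails, z up
- clamp (a joint): the tray's eccentric clamp lever, swings in mark's x-z plane about an axis 44 mm above the bench, 90 mm from axis to ball centre. 0 = locked, leaning 43 deg away from the robot; 1.35 rad = released, leaning 34 deg towards the robot. Stays where left; about 6 N at the ball moves it. Locked, it holds the tray against 20 N
- clamp_tip (a point): centre of the clamp lever's ball (26 mm across), about 110 mm above the bench at either end of its swing and 134 mm midway; the stem below it is 12 mm thick
- valve0: worn block expansion valve: aluminium block 60 x 32 mm, 36 mm tall, with a round steel head (31 mm thick) on its +x end, 75 mm long in all; about 0.25 kg. Origin at the centre of its underside, x along its length, z up. Four to six of them lie on the rubber mat (3 mm thick); the others are absent
- valve1: worn block expansion valve: aluminium block 60 x 32 mm, 36 mm tall, with a round steel head (31 mm thick) on its +x end, 75 mm long in all; about 0.25 kg. Origin at the centre of its underside, x along its length, z up. Four to six of them lie on the rubber mat (3 mm thick); the others are absent
- valve2: worn block expansion valve: aluminium block 60 x 32 mm, 36 mm tall, with a round steel head (31 mm thick) on its +x end, 75 mm long in all; about 0.25 kg. Origin at the centre of its underside, x along its length, z up. Four to six of them lie on the rubber mat (3 mm thick); the others are absent
- valve3: worn block expansion valve: aluminium block 60 x 32 mm, 36 mm tall, with a round steel head (31 mm thick) on its +x end, 75 mm long in all; about 0.25 kg. Origin at the centre of its underside, x along its length, z up. Four to six of them lie on the rubber mat (3 mm thick); the others are absent
- valve4: worn block expansion valve: aluminium block 60 x 32 mm, 36 mm tall, with a round steel head (31 mm thick) on its +x end, 75 mm long in all; about 0.25 kg. Origin at the centre of its underside, x along its length, z up. Four to six of them lie on the rubber mat (3 mm thick); the others are absent
- valve5: worn block expansion valve: aluminium block 60 x 32 mm, 36 mm tall, with a round steel head (31 mm thick) on its +x end, 75 mm long in all; about 0.25 kg. Origin at the centre of its underside, x along its length, z up. Four to six of them lie on the rubber mat (3 mm thick); the others are absent
- pulley: bystander, not to be disturbed: belt pulley lying flat, 110 mm across, 28 mm tall; origin at the centre of its underside
- pulley_small: bystander, not to be disturbed: small belt pulley lying flat, 84 mm across, 22 mm tall; origin at the centre of its underside
- coil: bystander, not to be disturbed: copper clutch coil ring lying flat, 92 mm across, 24 mm tall; origin at the centre of its underside
- carton_small: bystander, not to be disturbed: small carton 90 x 70 x 60 mm; origin at the centre of its underside
- spanner: bystander, not to be disturbed: open-ended spanner 180 mm long lying flat; origin at its middle
- carton_flat: bystander, not to be disturbed: flat carton 130 x 90 x 35 mm; origin at the centre of its underside
- oil_can: bystander, not to be disturbed: can 60 mm across, 150 mm tall; origin at the centre of its underside

How it is judged (in metres and radians):
On the way, in this order (a step that is already met when the one before it is completed fails the run):
1. the clamp lever is released (value of joint clamp above 0.8 rad), for 0.1 s.
2. the tray's pointer stands on the mark (8 mm either way) (y of pointer in the frame of mark between -0.008 and 0.008 m), for 0.2 s.
3. the tray is clamped on the mark (all of step 2 and value of joint clamp below 0.1 rad), for 0.2 s.
4. the loaded skip trips and empties itself, at least one valve landing in the clamped tray (all of step 3 and value of joint skip above 1.2 rad and ((x of valve0 in the frame of tray_in between -0.12 and 0.12 m and y of valve0 in the frame of tray_in between -0.115 and 0.115 m and z of valve0 in the frame of tray_in between -0.01 and 0.14 m) or (x of valve1 in the frame of tray_in between -0.12 and 0.12 m and y of valve1 in the frame of tray_in between -0.115 and 0.115 m and z of valve1 in the frame of tray_in between -0.01 and 0.14 m) or (x of valve2 in the frame of tray_in between -0.12 and 0.12 m and y of valve2 in the frame of tray_in between -0.115 and 0.115 m and z of valve2 in the frame of tray_in between -0.01 and 0.14 m) or (x of valve3 in the frame of tray_in between -0.12 and 0.12 m and y of valve3 in the frame of tray_in between -0.115 and 0.115 m and z of valve3 in the frame of tray_in between -0.01 and 0.14 m) or (x of valve4 in the frame of tray_in between -0.12 and 0.12 m and y of valve4 in the frame of tray_in between -0.115 and 0.115 m and z of valve4 in the frame of tray_in between -0.01 and 0.14 m) or (x of valve5 in the frame of tray_in between -0.12 and 0.12 m and y of valve5 in the frame of tray_in between -0.115 and 0.115 m and z of valve5 in the frame of tray_in between -0.01 and 0.14 m))), for 0.1 s.
5. the skip stands upright again (value of joint skip below 0.06 rad), for 0.3 s.
At the end, for the whole second after the job is handed in: every valve present lies at rest in the catch tray or in the pan of the upright skip (within 0.06 rad of upright); the tray's pointer is within 8 mm of the mark and its clamp lever is locked (within 0.1 rad) (all of step 3 and value of joint skip below 0.06 rad and ((x of valve0 in the frame of tray_in between -0.12 and 0.12 m and y of valve0 in the frame of tray_in between -0.115 and 0.115 m and z of valve0 in the frame of tray_in between -0.01 and 0.14 m) or (x of valve0 in the frame of pan_in between -0.075 and 0.075 m and y of valve0 in the frame of pan_in between -0.09 and 0.09 m and z of valve0 in the frame of pan_in between -0.01 and 0.09 m)) and ((x of valve1 in the frame of tray_in between -0.12 and 0.12 m and y of valve1 in the frame of tray_in between -0.115 and 0.115 m and z of valve1 in the frame of tray_in between -0.01 and 0.14 m) or (x of valve1 in the frame of pan_in between -0.075 and 0.075 m and y of valve1 in the frame of pan_in between -0.09 and 0.09 m and z of valve1 in the frame of pan_in between -0.01 and 0.09 m)) and ((x of valve2 in the frame of tray_in between -0.12 and 0.12 m and y of valve2 in the frame of tray_in between -0.115 and 0.115 m and z of valve2 in the frame of tray_in between -0.01 and 0.14 m) or (x of valve2 in the frame of pan_in between -0.075 and 0.075 m and y of valve2 in the frame of pan_in between -0.09 and 0.09 m and z of valve2 in the frame of pan_in between -0.01 and 0.09 m)) and ((x of valve3 in the frame of tray_in between -0.12 and 0.12 m and y of valve3 in the frame of tray_in between -0.115 and 0.115 m and z of valve3 in the frame of tray_in between -0.01 and 0.14 m) or (x of valve3 in the frame of pan_in between -0.075 and 0.075 m and y of valve3 in the frame of pan_in between -0.09 and 0.09 m and z of valve3 in the frame of pan_in between -0.01 and 0.09 m)) and ((x of valve4 in the frame of tray_in between -0.12 and 0.12 m and y of valve4 in the frame of tray_in between -0.115 and 0.115 m and z of valve4 in the frame of tray_in between -0.01 and 0.14 m) or (x of valve4 in the frame of pan_in between -0.075 and 0.075 m and y of valve4 in the frame of pan_in between -0.09 and 0.09 m and z of valve4 in the frame of pan_in between -0.01 and 0.09 m)) and ((x of valve5 in the frame of tray_in between -0.12 and 0.12 m and y of valve5 in the frame of tray_in between -0.115 and 0.115 m and z of valve5 in the frame of tray_in between -0.01 and 0.14 m) or (x of valve5 in the frame of pan_in between -0.075 and 0.075 m and y of valve5 in the frame of pan_in between -0.09 and 0.09 m and z of valve5 in the frame of pan_in between -0.01 and 0.09 m)) and linear speed of each of valve0, valve1, valve2, valve3, valve4, valve5 below 0.03 m/s); the robot touches nothing.
It fails at once if the skip is tipped by hand instead of by its load ((contact force between the fingers and pan above 4 N or contact force between the fingers and weight above 4 N) and velocity of joint skip above 0.25 rad/s and value of joint skip between 0.05 and 0.4 rad).
It fails at once if the gripper puts or handles a valve in the catch tray or just above it (up to 12 cm over its floor) ((contact force between the fingers and valve0 above 1 N and x of valve0 in the frame of tray_in between -0.11 and 0.11 m and y of valve0 in the frame of tray_in between -0.107 and 0.107 m and z of valve0 in the frame of tray_in between -0.01 and 0.12 m) or (contact force between the fingers and valve1 above 1 N and x of valve1 in the frame of tray_in between -0.11 and 0.11 m and y of valve1 in the frame of tray_in between -0.107 and 0.107 m and z of valve1 in the frame of tray_in between -0.01 and 0.12 m) or (contact force between the fingers and valve2 above 1 N and x of valve2 in the frame of tray_in between -0.11 and 0.11 m and y of valve2 in the frame of tray_in between -0.107 and 0.107 m and z of valve2 in the frame of tray_in between -0.01 and 0.12 m) or (contact force between the fingers and valve3 above 1 N and x of valve3 in the frame of tray_in between -0.11 and 0.11 m and y of valve3 in the frame of tray_in between -0.107 and 0.107 m and z of valve3 in the frame of tray_in between -0.01 and 0.12 m) or (contact force between the fingers and valve4 above 1 N and x of valve4 in the frame of tray_in between -0.11 and 0.11 m and y of valve4 in the frame of tray_in between -0.107 and 0.107 m and z of valve4 in the frame of tray_in between -0.01 and 0.12 m) or (contact force between the fingers and valve5 above 1 N and x of valve5 in the frame of tray_in between -0.11 and 0.11 m and y of valve5 in the frame of tray_in between -0.107 and 0.107 m and z of valve5 in the frame of tray_in between -0.01 and 0.12 m)).
It fails at once if a bystander is moved by more than 4 cm (distance of any of pulley, pulley_small, coil, carton_small, spanner, carton_flat, oil_can from where it was at the start of the episode above 0.04 m).
Of valve0, valve1, valve2, valve3, valve4, valve5 only 4 to 6 are there at a start; the rules pass over those that are not, and their reading is None.
At some moment in a run one of valve0, valve1, valve2, valve3, valve4, valve5 may be knocked a few centimetres aside while the robot is not near it.
Once in a run the grip may slacken for a moment while it holds something.
It also fails if it takes over 210 s, if anything falls off the work surface, if the arm or the gripper's body presses on something with over 40 N, if the wrist force passes 120 N, or if a joint passes its speed limit or range.

## Working session

There is one attempt and no reset: what is moved stays moved. The work goes in short steps, Python scripts to look and compute and a tool call to move; the robot and the scene stay as the last step left them, time stands still between calls to the robot, and variables do not carry over. Pictures are saved under pics/ and viewed, at most 14 in all, crops included, and the job is handed in when it is done.

Besides the shell and the picture viewer there is one more tool, called after "Emit:" as name(argument=value, ...) on one line, values as JSON. apply_moves: Moves the arm, as the interface text tells. Its arguments: {"type":"object","properties":{"moves":{"type":"array"},"hand":{"type":"number"}},"required":["moves"]}

```bash
mkdir -p pics; cat > h.py <<'E'
from station import r, imaging, models
import numpy as np, cv2
def cap(n,save=None):
    p=imaging.capture(n)
    if save: cv2.imwrite('pics/'+save,p['frame'])
    return p
def ray(p,uv):
    K=np.array(p['intrinsics']);d=np.array(p['orientation'])@np.linalg.inv(K)@np.array([uv[0],uv[1],1.])
    return np.array(p['eye'],float),d/np.linalg.norm(d)
def onz(p,uv,z):
    e,d=ray(p,uv);return e+d*(z-e[2])/d[2]
def tri(l):
    A=np.zeros((3,3));b=np.zeros(3)
    for p,uv in l:
        e,d=ray(p,uv);M=np.eye(3)-np.outer(d,d);A+=M;b+=M@e
    x=np.linalg.solve(A,b)
    return x,[float(np.linalg.norm(np.cross(x-ray(p,uv)[0],ray(p,uv)[1]))) for p,uv in l]
def proj(p,X):
    c=np.array(p['orientation']).T@(np.array(X)-np.array(p['eye']));q=np.array(p['intrinsics'])@c;return q[:2]/q[2]
def at(p,t): return [(np.array(d['at'])*[512,384],round(d['confidence'],2)) for d in models.place_of(p,t)]
E
python3 - <<'E'
from h import *
np.set_printoptions(precision=3,suppress=True)
P={n:cap(n,n+'0.png') for n in('scene','top')}
big=np.hstack([cv2.resize(P[n]['frame'],(800,600)) for n in P])
for n in P: cv2.imwrite('pics/%s0b.png'%n,cv2.resize(P[n]['frame'],(800,600)))
for n in P: print(n,P[n]['eye'],np.array(P[n]['orientation']).ravel())
for t in ['pan_in','pan','weight','tray_in','tray_post','pointer','mark','clamp_tip','valve0','pulley','pulley_small','coil','carton_small','spanner','carton_flat','oil_can']:
    a={n:at(P[n],t) for n in P}
    print(t,{n:[(u.round(1).tolist(),c) for u,c in a[n][:7]] for n in a})
    if a['scene'] and a['top'] and t!='valve0':
        x,e=tri([(P[n],a[n][0][0]) for n in P]);print('   ',x,np.round(e,4))
    if t=='valve0':
        for n in P: print('   ',n,[onz(P[n],u,.02).round(3).tolist() for u,c in a[n]])
print(r.pinch_z,r.sense())
E
```

```text
scene [1.223 1.159 1.235] [-0.829  0.347 -0.439  0.56   0.506 -0.656 -0.006 -0.79  -0.614]
top [0.313 0.052 1.962] [ 0.014 -0.995  0.094 -1.    -0.015 -0.008  0.009 -0.094 -0.996]
pan_in {'scene': [([187.0, 142.5], 0.68), ([215.0, 207.2], 0.56)], 'top': []}
pan {'scene': [([173.7, 139.9], 0.96)], 'top': [([341.9, 167.0], 0.74)]}
    [ 0.587 -0.298  0.259] [0.003 0.003]
weight {'scene': [([158.9, 139.2], 0.58)], 'top': [([343.5, 147.9], 0.92)]}
    [ 0.651 -0.295  0.288] [0.002 0.002]
tray_in {'scene': [([197.9, 195.1], 0.83), ([285.2, 252.4], 0.45)], 'top': [([369.2, 236.4], 0.74), ([309.6, 183.3], 0.63)]}
    [ 0.347 -0.562 -0.289] [0.032 0.032]
tray_post {'scene': [([196.3, 220.0], 0.79)], 'top': [([268.8, 153.8], 0.85)]}
    [ 0.662 -0.019  0.101] [0.001 0.001]
pointer {'scene': [([253.1, 210.6], 0.79), ([316.4, 290.1], 0.73), ([245.8, 205.3], 0.59), ([288.7, 252.0], 0.44)], 'top': [([266.2, 213.0], 0.82), ([218.6, 144.1], 0.62), ([279.2, 212.8], 0.33)]}
    [ 0.418 -0.016  0.029] [0.005 0.005]
mark {'scene': [([248.1, 203.7], 0.88)], 'top': [([277.3, 209.3], 0.85)]}
    [ 0.426 -
[... 1419 characters left out ...]
n {'scene': [([220.1, 152.8], 0.61), ([256.9, 266.0], 0.35), ([220.8, 286.2], 0.3)], 'top': [([366.1, 239.1], 0.73)]}
    [ 0.307 -0.45   0.014] [0. 0.]
0.0187 {'time_s': 1.7, 'joints': array([-55.427,  22.041,   0.451,   0.   , -68.41 , -14.817]), 'joint_velocities': array([-0.053, -0.139, -0.084, -0.021,  0.028,  0.075]), 'effort': array([ -0.001, -39.046,  18.761,   4.224,   0.015,  -0.   ]), 'tcp_pos': array([ 0.211, -0.588,  0.223]), 'ee_rot': array([[-0.941, -0.338,  0.   ],
       [-0.338,  0.941, -0.   ],
       [ 0.   , -0.   , -1.   ]]), 'wrist_force': array([0.183, 0.503, 0.057]), 'moment': array([-0.028, -0.067,  0.021]), 'gripper_force': 0.0, 'gripper_width': 1.0031269955665478}
```

View pics/scene0b.png

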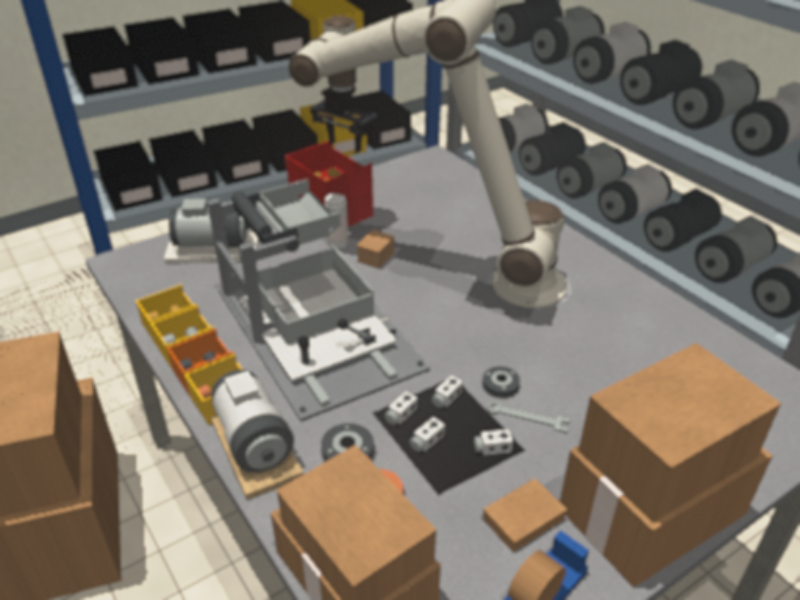

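View pics/top0b.png

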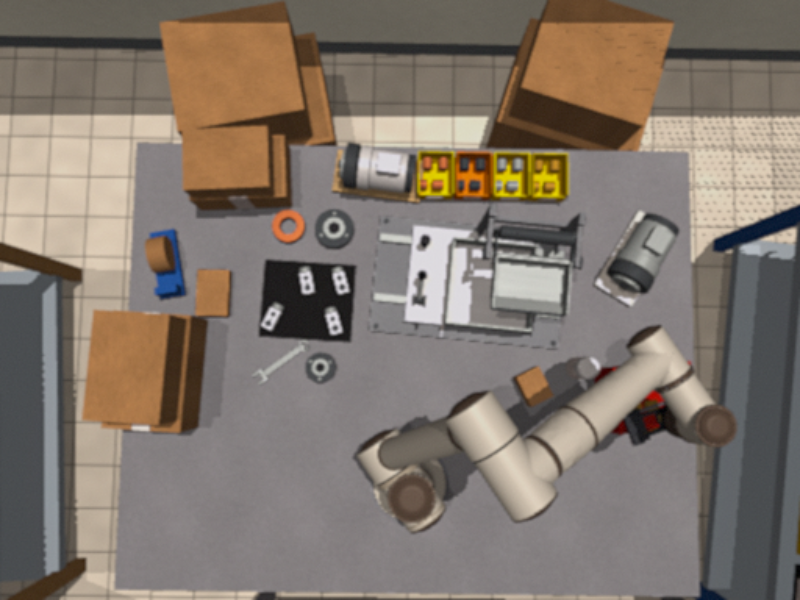

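Emit:
apply_moves(moves=[[[0,0,-0.041],0],[[0,0,-0.041],0],[[0,0,-0.041],0],[[0,0,-0.041],0],[[0,0,-0.041],0]], hand=0.087)

```text
time_s: 2.12
tcp_pos: [0.2109, -0.5877, 0.43]
ee_rot: [[-0.941, -0.338, 0.0], [-0.338, 0.941, -0.001], [-0.0, -0.001, -1.0]]
wrist_force: [0.4, -1.0, 0.7]
gripper_width: 0.998
gripper_force: 0.0
```

Emit:
apply_moves(moves=[[[-0.027,0.031,0],0],[[-0.027,0.031,0],0],[[-0.027,0.031,0],0],[[-0.027,0.031,0],0],[[-0.027,0.031,0],0]])

```text
time_s: 2.53
tcp_pos: [0.286, -0.3949, 0.4276]
ee_rot: [[-0.941, -0.337, 0.0], [-0.337, 0.941, -0.0], [-0.0, -0.0, -1.0]]
wrist_force: [1.4, 0.3, 0.6]
gripper_width: 1.002
gripper_force: 0.0
```

Emit:
apply_moves(moves=[[[-0.027,0.031,0],0],[[-0.027,0.031,0],0],[[-0.027,0.031,0],0],[[-0.027,0.031,0],0],[[-0.027,0.031,0],0]])

```text
time_s: 2.95
tcp_pos: [0.3605, -0.2033, 0.428]
ee_rot: [[-0.941, -0.338, 0.001], [-0.338, 0.941, -0.0], [-0.001, -0.001, -1.0]]
wrist_force: [1.5, 0.9, 0.6]
gripper_width: 0.997
gripper_force: 0.0
```

Emit:
apply_moves(moves=[[[-0.027,0.031,0],0],[[-0.027,0.031,0],0],[[-0.027,0.031,0],0],[[-0.027,0.031,0],0],[[0,0,0],0]])

```text
time_s: 3.37
tcp_pos: [0.422, -0.0467, 0.4268]
ee_rot: [[-0.939, -0.345, -0.0], [-0.345, 0.939, 0.002], [-0.0, 0.002, -1.0]]
wrist_force: [0.8, -1.3, -1.0]
gripper_width: 0.998
gripper_force: 0.0
```

```bash
python3 - <<'E'
from h import *
np.set_printoptions(precision=3,suppress=True)
s=r.sense();print(s['time_s'],s['tcp_pos'],s['joints'],s['ee_rot'])
P={n:cap(n,n+'1.png') for n in('scene','top','wrist')}
p=P['wrist'];print(p['eye'],p['orientation'],p['intrinsics'])
cv2.imwrite('pics/wrist1b.png',cv2.resize(p['frame'],(800,600)))
t=P['top']['frame'][120:240,220:380];cv2.imwrite('pics/top1c.png',cv2.resize(t,(800,600),interpolation=2))
for t in ['pan_in','pan','weight','tray_in','tray_post','pointer','mark','clamp_tip']:
    a={n:at(P[n],t) for n in P}
    print(t,{n:[(u.round(1).tolist(),c) for u,c in a[n][:4]] for n in a})
    l=[n for n in P if a[n]]
    if len(l)>1:
        x,e=tri([(P[n],a[n][0][0]) for n in l]);print('   ',x,np.round(e,4))
E
```

```text
3.3667 [ 0.422 -0.047  0.427] [ 15.719  -2.863  -1.682  -0.088 -91.168 -85.53 ] [[-0.939 -0.345 -0.   ]
 [-0.345  0.939  0.002]
 [-0.     0.002 -1.   ]]
[ 0.354 -0.076  0.589] [[-0.341  0.907  0.247]
 [ 0.94   0.329  0.09 ]
 [ 0.     0.263 -0.965]] [[305.096   0.    255.562]
 [  0.    305.096 191.787]
 [  0.      0.      1.   ]]
pan_in {'scene': [([185.9, 143.9], 0.87), ([199.9, 193.6], 0.44)], 'top': [([340.1, 174.7], 0.97), ([173.5, 203.1], 0.46)], 'wrist': [([37.3, 194.9], 0.78), ([221.7, 280.8], 0.57)]}
    [ 0.549 -0.294  0.228] [0.004 0.01  0.006]
pan {'scene': [([175.6, 143.3], 0.73)], 'top': [([341.7, 167.3], 0.84)], 'wrist': []}
    [ 0.585 -0.298  0.244] [0.001 0.001]
weight {'scene': [([157.3, 138.2], 0.76)], 'top': [([341.1, 152.5], 0.71)], 'wrist': []}
    [ 0.645 -0.293  0.288] [0.011 0.011]
tray_in {'scene': [([200.1, 194.6], 0.86)], 'top': [([310.3, 181.4], 0.61)], 'wrist': [([151.2, 187.6], 0.64)]}
    [ 0.551 -0.204  0.045] [0.003 0.003 0.004]
tray_post {'scene': [([195.3, 222.1], 0.89), ([221.4, 285.9], 0.19)], 'top': [([309.7, 182.1], 0.63), ([268.4, 159.0], 0.61), ([177.4, 231.2], 0.21)], 'wrist': [([219.9, 281.4], 0.68)]}
    [ 0.614 -0.103  0.071] [0.05  0.115 0.087]
pointer {'scene': [([254.0, 210.5], 0.78), ([336.9, 266.6], 0.39)], 'top': [], 'wrist': [([274.8, 160.7], 0.72)]}
    [ 0.426 -0.01   0.038] [0.002 0.002]
mark {'scene': [([248.6, 204.5], 0.68), ([221.1, 288.5], 0.19)], 'top': [([279.4, 210.7], 0.89)], 'wrist': [([237.5, 143.6], 0.94)]}
    [ 0.42  -0.074  0.021] [0.012 0.007 0.012]
clamp_tip {'scene': [([217.3, 207.0], 0.65)], 'top': [([270.2, 176.8], 0.4)], 'wrist': [([240.2, 239.8], 0.89)]}
    [ 0.566 -0.027  0.108] [0.005 0.004 0.001]
```

View pics/wrist1b.png

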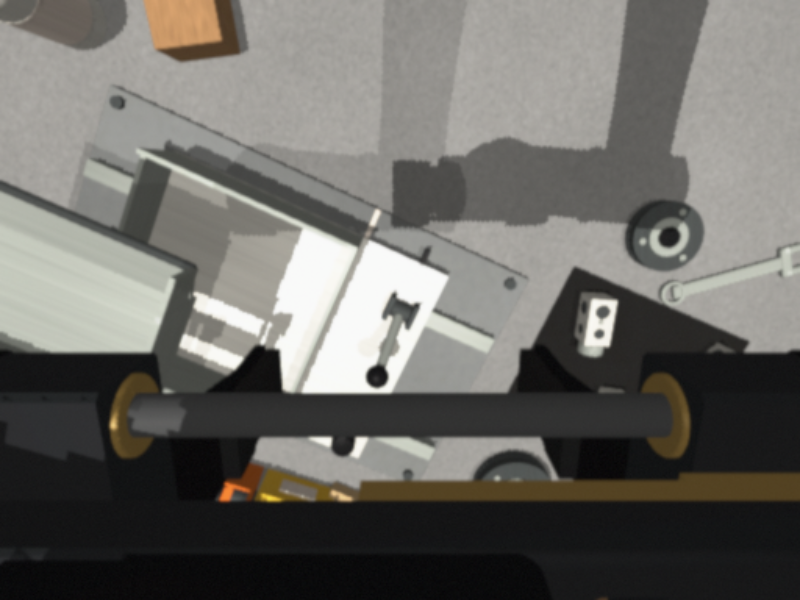

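View pics/top1c.png

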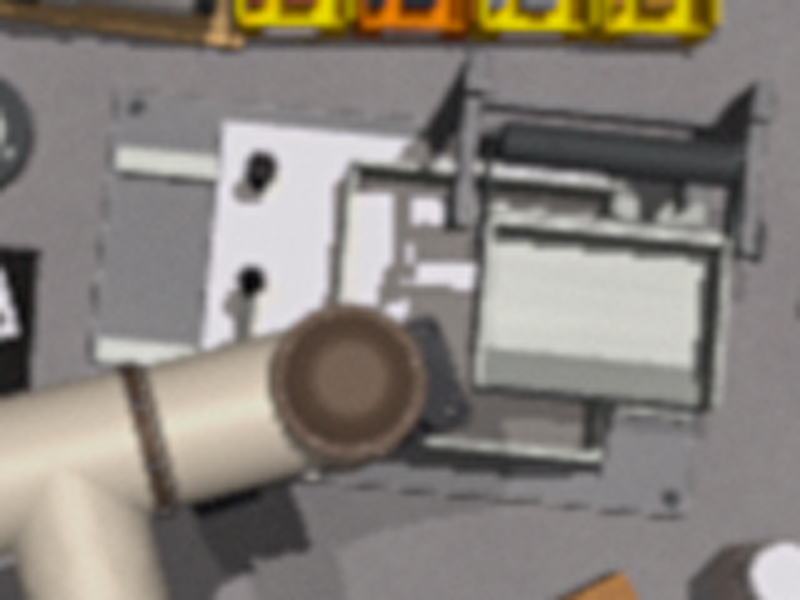

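```bash
python3 - <<'E'
from h import *
np.set_printoptions(precision=4,suppress=True)
P={n:cap(n) for n in('top','wrist')}
w=P['wrist'];s=.64
for z in(.0,.008):
  b1,b2=onz(w,[117*s,102*s],z),onz(w,[510*s,283*s],z);d=b2-b1;print(b1,b2,np.degrees(np.arctan2(d[1],d[0])))
  print('mark far/near',onz(w,[370*s,233*s],z),onz(w,[377*s,212*s],z))
for z in(.02,.03,.037):print('ptr tip',onz(w,[427*s,249*s],z))
# post: wrist px knob (343,445), top crop px (262,165)/5+[220,120]
print('post',tri([(w,[343*s,445*s]),(P['top'],[262/5+220,165/5+120])]))
print('ball',tri([(w,[377*s,376*s]),(P['top'],[251/5+220,282/5+120])]), onz(w,[377*s,376*s],.11))
print('post z.1',onz(w,[343*s,445*s],.1))
T=P['top']
for n,q,z in [('pan FL',(488,215),.292),('pan FR',(728,240),.292),('lip L',(475,385),.26),('lip R',(712,405),.26),('wL',(490,140),.315),('wR',(745,160),.315),('uprightL near',(465,225),.275),('upL',(445,140),.2),('upLtop',(468,60),.3)]:
  print(n,onz(T,[q[0]/5+220,q[1]/5+120],z))
E
```

```text
[ 0.3925 -0.4079  0.    ] [0.4365 0.1023 0.    ] 85.06789307859982
mark far/near [ 0.4366 -0.0853  0.    ] [ 0.4095 -0.0856  0.    ]
[ 0.392  -0.4034  0.008 ] [0.4354 0.0999 0.008 ] 85.06789307859982
mark far/near [ 0.4355 -0.0852  0.008 ] [ 0.4087 -0.0854  0.008 ]
ptr tip [ 0.4288 -0.0143  0.02  ]
ptr tip [ 0.4275 -0.0154  0.03  ]
ptr tip [ 0.4265 -0.0162  0.037 ]
post (array([ 0.6649, -0.0338,  0.1007]), [0.0003697319064159795, 0.0003697319064159794])
ball (array([ 0.5635, -0.0258,  0.1138]), [0.0011491945247758995, 0.001149194524775882]) [ 0.5657 -0.0264  0.11  ]
post z.1 [ 0.6655 -0.0341  0.1   ]
pan FL [ 0.5929 -0.1966  0.292 ]
pan FR [ 0.5766 -0.379   0.292 ]
lip L [ 0.4661 -0.1915  0.26  ]
lip R [ 0.4534 -0.3738  0.26  ]
wL [ 0.646  -0.1947  0.315 ]
wR [ 0.6338 -0.3864  0.315 ]
uprightL near [ 0.5877 -0.1815  0.275 ]
upL [ 0.6687 -0.1757  0.2   ]
upLtop [ 0.7105 -0.1801  0.3   ]
```

Emit:
apply_moves(moves=[[[0,0,0],-7.16],[[0,0,0],-7.16],[[0,0,0],-7.16],[[0,0,0],-7.16],[[0,0,0],-7.16]], hand=0.055)

```text
time_s: 5.23
tcp_pos: [0.4203, -0.052, 0.4275]
ee_rot: [[-0.56, -0.828, -0.0], [-0.828, 0.56, -0.0], [0.0, 0.0, -1.0]]
wrist_force: [-0.3, 0.2, -0.2]
gripper_width: 0.707
gripper_force: 0.0
```

Emit:
apply_moves(moves=[[[0,0,0],-7.16],[[0,0,0],-7.16],[[0,0,0],-7.16],[[0,0,0],-7.16],[[0,0,0],-0.5]])

```text
time_s: 5.65
tcp_pos: [0.4203, -0.0519, 0.4275]
ee_rot: [[-0.09, -0.996, -0.0], [-0.996, 0.09, 0.0], [-0.0, 0.0, -1.0]]
wrist_force: [0.6, 0.2, 0.7]
gripper_width: 0.635
gripper_force: 0.0
```

Emit:
apply_moves(moves=[[[-0.008,-0.035,0.02],0],[[-0.008,-0.035,0.02],0],[[-0.008,-0.035,0.02],0],[[-0.009,-0.036,0.02],0],[[0,0,0],0]])

```text
time_s: 6.07
tcp_pos: [0.5666, -0.0308, 0.3381]
ee_rot: [[-0.096, -0.995, -0.014], [-0.995, 0.096, -0.001], [0.002, 0.014, -1.0]]
wrist_force: [-0.1, 0.3, -2.6]
gripper_width: 0.631
gripper_force: 0.0
```

Emit:
apply_moves(moves=[[[0,0,0.04],0],[[0,0,0.04],0],[[0,0,0.03],0],[[0,0,0],0],[[0,0,0],0]])

```text
time_s: 6.48
tcp_pos: [0.563, -0.0326, 0.2372]
ee_rot: [[-0.094, -0.996, -0.003], [-0.996, 0.094, -0.002], [0.002, 0.003, -1.0]]
wrist_force: [0.8, -1.2, 0.4]
gripper_width: 0.633
gripper_force: 0.0
```

```bash
python3 - <<'E'
from h import *
np.set_printoptions(precision=4,suppress=True)
s=r.sense();print(s['time_s'],s['tcp_pos'],s['joints'],s['ee_rot'])
w=cap('wrist','w2.png');print(at(w,'clamp_tip'),w['eye'],proj(w,s['tcp_pos']),proj(w,[.565,-.026,.11]))
x=cap('scene');print(at(x,'clamp_tip'),proj(x,[.565,-.026,.11]))
E
```

```text
6.4833 [ 0.563  -0.0326  0.2372] [ 13.1794  15.5961  -6.8752   0.0554 -67.7147 -18.5818] [[-0.0938 -0.9956 -0.003 ]
 [-0.9956  0.0938 -0.0016]
 [ 0.0019  0.0028 -1.    ]]
[(array([252.9792, 192.192 ]), 0.6)] [ 0.5577 -0.1047  0.3989] [257.0923 239.4825] [254.5277 192.3382]
[(array([199.5776, 193.4976]), 0.53), (array([217.088 , 205.7088]), 0.44), (array([245.1968, 317.6064]), 0.32)] [218.9753 206.8694]
```

View pics/w2.png

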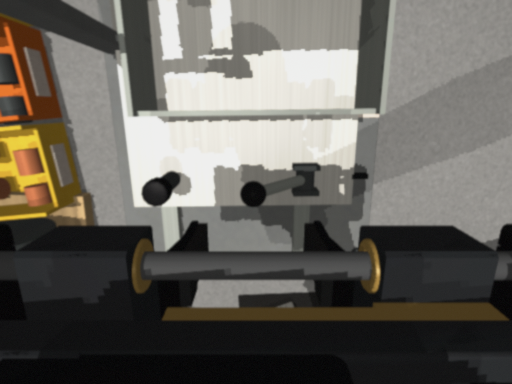

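Emit:
apply_moves(moves=[[[-0.006,0,0.035],0],[[0,0,0.035],0],[[0,0,0.035],0],[[0,0,0.032],0],[[0,0,0],0]])

```text
time_s: 7.1
tcp_pos: [0.5604, -0.0265, 0.0963]
ee_rot: [[-0.094, -0.995, -0.01], [-0.996, 0.094, -0.001], [0.002, 0.01, -1.0]]
wrist_force: [-0.6, -0.7, -0.3]
gripper_width: 0.634
gripper_force: 0.0
```

Emit:
apply_moves(moves=[[[0,0.016,0],0],[[0,0.016,0],0],[[0,0.016,0],0],[[0,0.016,0],0],[[0,0.016,0],0]])

```text
time_s: 7.52
tcp_pos: [0.4918, -0.0174, 0.1075]
ee_rot: [[-0.091, -0.996, 0.019], [-0.996, 0.091, 0.003], [-0.005, -0.018, -1.0]]
wrist_force: [0.2, -0.3, 0.6]
gripper_width: 0.636
gripper_force: 0.7
```

Emit:
apply_moves(moves=[[[0,0.016,0],0],[[0,0.016,0],0],[[0,0.008,0],0],[[0,0.002,0],0],[[0,0,0],0]])

```text
time_s: 7.93
tcp_pos: [0.4439, -0.0145, 0.1027]
ee_rot: [[-0.092, -0.996, 0.004], [-0.996, 0.092, 0.001], [-0.001, -0.004, -1.0]]
wrist_force: [-0.5, -0.8, 0.5]
gripper_width: 0.632
gripper_force: 0.3
```

```bash
python3 - <<'E'
from h import *
np.set_printoptions(precision=4,suppress=True)
s=r.sense();print(s['time_s'],s['tcp_pos'],s['wrist_force'],s['gripper_width'])
w=cap('wrist','w3.png');print(at(w,'clamp_tip'),proj(w,[.454,-.026,.11]))
x=cap('scene');print(at(x,'clamp_tip'),proj(x,[.454,-.016,.11]))
E
```

```text
7.9333 [ 0.4439 -0.0145  0.1027] [-0.5468 -0.7961  0.4524] 0.6321662390898222
[(array([234.9056, 250.0992]), 0.92)] [236.5841 227.1866]
[(array([245.6064, 196.992 ]), 0.65)] [246.261  197.3651]
```

Emit:
apply_moves(moves=[[[0,0,-0.035],0],[[0,0,-0.035],0],[[-0.015,-0.037,0],0],[[-0.015,-0.037,0],0],[[-0.015,-0.037,0],0]])

```text
time_s: 8.55
tcp_pos: [0.5586, 0.0198, 0.1721]
ee_rot: [[-0.093, -0.996, 0.002], [-0.996, 0.093, 0.001], [-0.001, -0.002, -1.0]]
wrist_force: [0.1, 0.3, 1.0]
gripper_width: 0.631
gripper_force: 0.0
```

Emit:
apply_moves(moves=[[[0,-0.037,0],0],[[0,-0.037,0],0],[[0,-0.037,0],0],[[0,0,0],0],[[0,0,0],0]], hand=0.0)

```text
time_s: 8.97
tcp_pos: [0.6682, 0.0088, 0.1675]
ee_rot: [[-0.094, -0.996, -0.005], [-0.996, 0.094, -0.001], [0.001, 0.005, -1.0]]
wrist_force: [-0.8, -0.7, -1.0]
gripper_width: 0.338
gripper_force: 0.0
```

```bash
python3 - <<'E'
from h import *
np.set_printoptions(precision=4,suppress=True)
s=r.sense();print(s['time_s'],s['tcp_pos'],s['wrist_force'],s['gripper_width'])
w=cap('wrist','w4.png')
for t in('tray_post','pointer','mark'): 
  for u,c in at(w,t): print(t,u,c,onz(w,u,dict(tray_post=.087,pointer=.03,mark=.005)[t]))
print(proj(w,[.665,-.034,.1]))
E
```

```text
8.9667 [0.6682 0.0088 0.1675] [-0.8417 -0.7265 -0.9945] 0.3383578186760528
tray_post [258.7136 151.4112] 0.67 [ 0.6624 -0.0305  0.087 ]
pointer [502.4768 141.0048] 0.7 [ 0.4242 -0.0103  0.03  ]
pointer [255.488  151.9872] 0.31 [ 0.6654 -0.0225  0.03  ]
mark [499.8144  58.4832] 0.79 [ 0.4164 -0.0882  0.005 ]
[255.1271 149.4379]
```

View pics/w4.png

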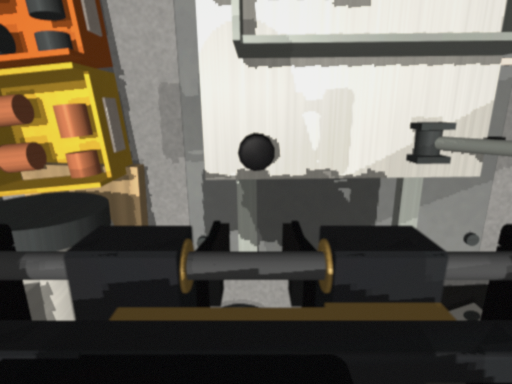

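Emit:
apply_moves(moves=[[[0,0.004,0.02],0],[[0,0,0.02],0],[[0,0,0.02],0],[[0,0,0.022],0],[[0,0,0],0]])

```text
time_s: 9.58
tcp_pos: [0.6596, 0.0096, 0.085]
ee_rot: [[-0.093, -0.996, -0.009], [-0.996, 0.093, -0.001], [0.001, 0.008, -1.0]]
wrist_force: [-0.6, -0.7, -0.1]
gripper_width: 0.005
gripper_force: 0.0
```

Emit:
apply_moves(moves=[[[0.012,0,0],0],[[0.01,0,0],0],[[0.01,0,0],0],[[0.01,0,0],0],[[0.01,0,0],0]])

```text
time_s: 10.0
tcp_pos: [0.6592, -0.0412, 0.0901]
ee_rot: [[-0.093, -0.996, 0.003], [-0.996, 0.093, 0.003], [-0.004, -0.003, -1.0]]
wrist_force: [-0.4, 8.0, -3.4]
gripper_width: 0.007
gripper_force: 3.2
```

Emit:
apply_moves(moves=[[[0.01,0,0],0],[[0.01,0,0],0],[[0.008,0,0],0],[[0,0,0],0],[[0,0,0],0]])

```text
time_s: 10.42
tcp_pos: [0.6569, -0.0711, 0.0909]
ee_rot: [[-0.093, -0.996, 0.003], [-0.996, 0.093, -0.001], [0.0, -0.003, -1.0]]
wrist_force: [-0.5, 0.2, 0.4]
gripper_width: 0.007
gripper_force: 0.0
```

```bash
python3 - <<'E'
from h import *
np.set_printoptions(precision=4,suppress=True)
s=r.sense();print(s['time_s'],s['tcp_pos'],s['wrist_force'],s['gripper_width'])
P={n:cap(n,n+'5.png') for n in('scene','top','wrist')}
for n in P:
 for t,z in(('tray_post',.087),('pointer',.03),('mark',.005),('tray_in',.037),('clamp_tip',.11)): 
  for u,c in at(P[n],t)[:2]: print(n,t,u,c,onz(P[n],u,z))
f=lambda n,y,x:cv2.resize(P[n]['frame'][y:y+90,x:x+120],(400,300),interpolation=2)
cv2.imwrite('pics/m5.png',np.hstack([f('scene',160,190),f('top',150,240)]))
E
```

```text
10.4167 [ 0.6569 -0.0711  0.0909] [-0.5013  0.1663  0.4417] 0.007001770239820028
scene tray_post [188.8256 209.088 ] 0.58 [ 0.6487 -0.1015  0.087 ]
scene pointer [243.0976 201.216 ] 0.66 [ 0.4228 -0.0866  0.03  ]
scene mark [246.016 204.288] 0.79 [ 0.4072 -0.0898  0.005 ]
scene mark [241.6128 165.696 ] 0.18 [ 0.2761 -0.3215  0.005 ]
scene tray_in [194.9184 184.0896] 0.83 [ 0.5281 -0.2816  0.037 ]
scene clamp_tip [235.4176 186.3168] 0.59 [ 0.4508 -0.0948  0.11  ]
top tray_post [287.2832 157.2096] 0.86 [ 0.6502 -0.0978  0.087 ]
top tray_post [215.9104 145.8048] 0.5 [0.6947 0.2073 0.087 ]
top pointer [284.5184 212.3136] 0.88 [ 0.4181 -0.0921  0.03  ]
top mark [276.992  210.8928] 0.77 [ 0.4253 -0.0608  0.005 ]
top mark [173.8752 201.1008] 0.49 [0.4617 0.3933 0.005 ]
top tray_in [321.9968 184.2048] 0.62 [ 0.5426 -0.2539  0.037 ]
top clamp_tip [282.9824 205.0944] 0.41 [ 0.4438 -0.0795  0.11  ]
wrist tray_post [249.8048 194.6112] 0.91 [ 0.6585 -0.0966  0.087 ]
```

View pics/m5.png

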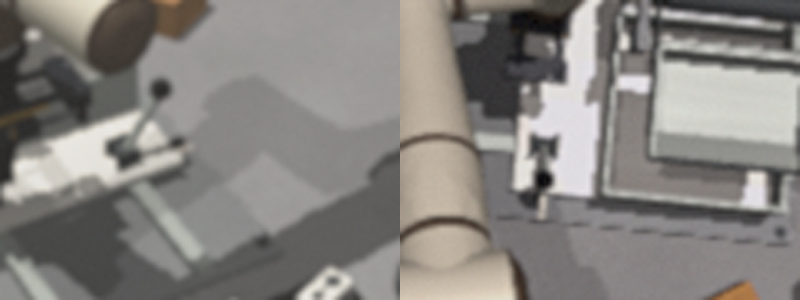

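Emit:
apply_moves(moves=[[[-0.01,0,0],0],[[-0.012,0,-0.035],0],[[-0.012,0,-0.035],0],[[-0.012,0.01,-0.035],0],[[-0.012,0.035,-0.02],0]])

```text
time_s: 11.73
tcp_pos: [0.6216, -0.007, 0.2172]
ee_rot: [[-0.092, -0.996, 0.008], [-0.996, 0.092, -0.001], [-0.0, -0.008, -1.0]]
wrist_force: [0.5, 1.2, 1.0]
gripper_width: 0.007
gripper_force: 0.0
```

Emit:
apply_moves(moves=[[[0,0.04,-0.01],0],[[0,0.04,-0.01],0],[[0,0.04,0],0],[[0,0.04,0],0],[[0,0,0],0]], hand=0.055)

```text
time_s: 12.15
tcp_pos: [0.4501, 0.0063, 0.2333]
ee_rot: [[-0.092, -0.996, -0.004], [-0.996, 0.092, 0.001], [-0.001, 0.004, -1.0]]
wrist_force: [-0.2, 0.6, -1.4]
gripper_width: 0.296
gripper_force: 0.0
```

```bash
python3 - <<'E'
from h import *
np.set_printoptions(precision=4,suppress=True)
s=r.sense();print(s['time_s'],s['tcp_pos'],s['wrist_force'],s['gripper_width'])
w=cap('wrist','w6.png')
for t,z in(('pointer',.03),('mark',.005),('clamp_tip',.11)): 
  for u,c in at(w,t)[:2]: print(t,u,c,onz(w,u,z))
u=proj(w,[.425,-.085,.02]).astype(int);print(u,u-[40,30])
x,y=u-[40,30];x=max(x,0);y=max(y,0)
cv2.imwrite('pics/w6c.png',cv2.resize(w['frame'][y:y+60,x:x+80],(640,480),interpolation=2))
E
```

```text
12.15 [0.4501 0.0063 0.2333] [-0.219   0.6228 -1.3668] 0.2956688654231063
pointer [276.0192  94.6176] 0.76 [ 0.4186 -0.0788  0.03  ]
mark [270.7968  89.0112] 0.91 [ 0.4227 -0.0867  0.005 ]
clamp_tip [246.9888  89.8944] 0.92 [ 0.4498 -0.0824  0.11  ]
[269  89] [229  59]
```

View pics/w6c.png

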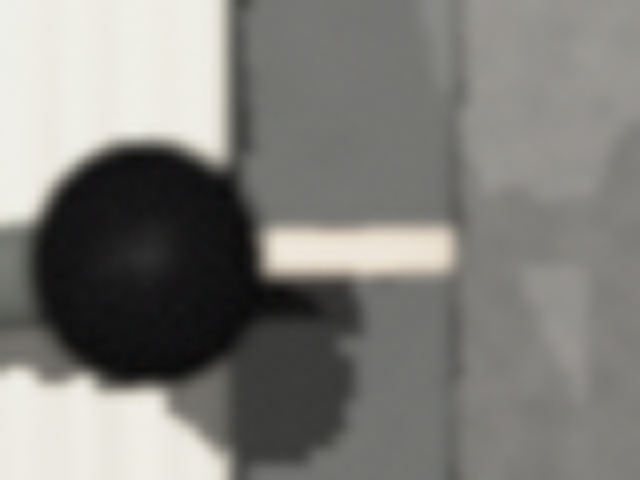

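Emit:
apply_moves(moves=[[[0,-0.041,0],0],[[0,-0.041,0],0],[[0.01,-0.039,0],0],[[0.01,-0.039,0],0],[[0.01,-0.039,0.005],0]], hand=0.0)

```text
time_s: 12.77
tcp_pos: [0.657, -0.0425, 0.2283]
ee_rot: [[-0.093, -0.996, 0.002], [-0.996, 0.093, -0.0], [0.0, -0.002, -1.0]]
wrist_force: [-0.4, 0.5, 0.2]
gripper_width: 0.276
gripper_force: 0.0
```

Emit:
apply_moves(moves=[[[0.009,-0.014,0.035],0],[[0,0,0.035],0],[[0,0,0.035],0],[[0,0,0.032],0],[[0,0,0],0]])

```text
time_s: 13.18
tcp_pos: [0.6622, -0.0525, 0.0819]
ee_rot: [[-0.095, -0.995, -0.016], [-0.995, 0.095, -0.0], [0.002, 0.016, -1.0]]
wrist_force: [-0.6, -0.4, -0.6]
gripper_width: 0.011
gripper_force: 0.0
```

```bash
python3 - <<'E'
from h import *
s=r.sense();p=s['tcp_pos'];print(p,p[0]*.9963-p[1]*.0862,p[0]*.0862+p[1]*.9963,s['gripper_width'])
E
```

```text
[ 0.66219574 -0.05251572  0.08190533] 0.6642724714842068 0.00475986431385627 0.011202398487457717
```

Push to rig y' ≈ −0.0207 (25 mm further).

Emit:
apply_moves(moves=[[[0.012,0,0],0],[[0.006,0,0],0],[[0.004,0,0],0],[[0.0035,0,0],0],[[0,0,0],0]])

```text
time_s: 13.6
tcp_pos: [0.6658, -0.0774, 0.094]
ee_rot: [[-0.093, -0.996, 0.006], [-0.996, 0.093, 0.001], [-0.002, -0.006, -1.0]]
wrist_force: [1.6, 1.8, -1.3]
gripper_width: 0.008
gripper_force: 1.1
```

Emit:
apply_moves(moves=[[[-0.012,0,0],0],[[-0.013,0,-0.035],0],[[-0.012,0,-0.035],0],[[-0.012,0.01,-0.035],0],[[-0.012,0.035,-0.02],0]])

```text
time_s: 14.02
tcp_pos: [0.6294, -0.0118, 0.2213]
ee_rot: [[-0.092, -0.996, 0.009], [-0.996, 0.092, -0.001], [0.0, -0.009, -1.0]]
wrist_force: [0.9, 0.7, 1.6]
gripper_width: 0.004
gripper_force: 0.0
```

Emit:
apply_moves(moves=[[[0,0.04,-0.01],0],[[0,0.04,-0.01],0],[[0,0.04,0],0],[[0,0.02,0],0],[[0,0,0],0]], hand=0.055)

```text
time_s: 14.43
tcp_pos: [0.4816, 0.0005, 0.2386]
ee_rot: [[-0.091, -0.996, 0.002], [-0.996, 0.091, 0.001], [-0.001, -0.002, -1.0]]
wrist_force: [-0.3, 0.6, -0.5]
gripper_width: 0.301
gripper_force: 0.0
```

```bash
python3 - <<'E'
from h import *
np.set_printoptions(precision=4,suppress=True)
s=r.sense();p=s['tcp_pos'];print(p,s['gripper_width'])
w=cap('wrist','w7.png')
R=lambda x:np.array([x[0]*.9963-x[1]*.0862,x[0]*.0862+x[1]*.9963])
print('tcp rig',R(p))
for t,z in(('pointer',.03),('mark',.005),('clamp_tip',.11)): 
  for u,c in at(w,t)[:2]: print(t,u,c,onz(w,u,z),R(onz(w,u,z)))
u=proj(w,[.425,-.085,.02]).astype(int)
x,y=u-[40,30];x=max(x,0);y=max(y,0);print(x,y)
cv2.imwrite('pics/w7c.png',cv2.resize(w['frame'][y:y+60,x:x+80],(640,480),interpolation=2))
E
```

```text
[0.4816 0.0005 0.2386] 0.30069872370010114
tcp rig [0.4798 0.042 ]
pointer [305.2032  95.5008] 0.73 [ 0.4175 -0.0807  0.03  ] [ 0.4229 -0.0444]
mark [299.4176  90.5856] 0.59 [ 0.4204 -0.0877  0.005 ] [ 0.4264 -0.0512]
clamp_tip [284.8768  91.392 ] 0.87 [ 0.4483 -0.0841  0.11  ] [ 0.4538 -0.0451]
257 62
```

View pics/w7c.png

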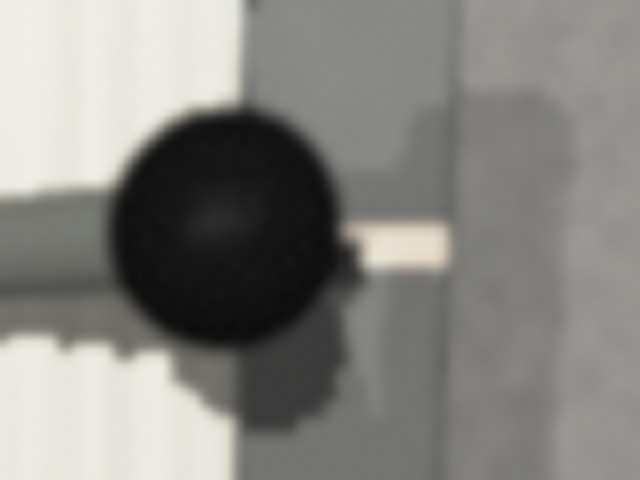

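Emit:
apply_moves(moves=[[[0.03,0.009,0],0],[[0.03,0.009,0],0],[[0.027,0.008,0],0],[[0,0,0],0],[[0,0,0],0]])

```text
time_s: 15.05
tcp_pos: [0.4523, -0.085, 0.2362]
ee_rot: [[-0.095, -0.995, -0.0], [-0.995, 0.095, -0.0], [0.0, 0.0, -1.0]]
wrist_force: [0.3, 0.1, -0.2]
gripper_width: 0.628
gripper_force: 0.0
```

Emit:
apply_moves(moves=[[[0,0,0.035],0],[[0,0,0.035],0],[[0,0,0.035],0],[[0,0,0.034],0],[[0,0,0],0]])

```text
time_s: 15.47
tcp_pos: [0.4478, -0.0836, 0.0914]
ee_rot: [[-0.094, -0.996, -0.014], [-0.996, 0.094, -0.001], [0.002, 0.014, -1.0]]
wrist_force: [-0.8, 0.6, -0.5]
gripper_width: 0.634
gripper_force: 0.0
```

```bash
python3 - <<'E'
from h import *
np.set_printoptions(precision=4,suppress=True)
s=r.sense();p=s['tcp_pos'];R=lambda x:np.array([x[0]*.9963-x[1]*.0862,x[0]*.0862+x[1]*.9963])
print(p,R(p),s['gripper_width'],s['wrist_force'])
w=cap('wrist','w8.png')
for t,z in(('clamp_tip',.11),): 
  for u,c in at(w,t)[:2]: print(t,u,c,R(onz(w,u,z)))
E
```

```text
[ 0.4478 -0.0836  0.0914] [ 0.4534 -0.0447] 0.6344743294838034 [-0.8008  0.5581 -0.4692]
clamp_tip [254.0032 258.3936] 0.96 [ 0.4554 -0.0425]
```

Emit:
apply_moves(moves=[[[0,-0.016,-0.003],0],[[0,-0.016,0],0],[[0,-0.016,0],0],[[0,-0.016,0],0],[[0,-0.016,0],0]])

```text
time_s: 15.98
tcp_pos: [0.534, -0.091, 0.1036]
ee_rot: [[-0.092, -0.996, 0.004], [-0.996, 0.092, -0.0], [-0.0, -0.004, -1.0]]
wrist_force: [-2.1, 2.2, -0.5]
gripper_width: 0.632
gripper_force: 1.8
```

Emit:
apply_moves(moves=[[[0,-0.016,0],0],[[0,-0.014,0],0],[[0,-0.01,0],0],[[0,-0.008,0],0],[[0,0,0],0]])

```text
time_s: 16.4
tcp_pos: [0.5734, -0.0956, 0.1006]
ee_rot: [[-0.094, -0.995, -0.016], [-0.996, 0.094, -0.0], [0.002, 0.016, -1.0]]
wrist_force: [-11.9, 1.9, 4.0]
gripper_width: 0.63
gripper_force: 5.8
```

```bash
python3 - <<'E'
from h import *
np.set_printoptions(precision=4,suppress=True)
s=r.sense();p=s['tcp_pos'];R=lambda x:np.array([x[0]*.9963-x[1]*.0862,x[0]*.0862+x[1]*.9963])
print(p,R(p),s['gripper_width'],s['wrist_force'])
for n in('wrist','scene'):
  w=cap(n,n+'9.png')
  for t,z in(('clamp_tip',.11),('pointer',.03),('mark',.005)): 
    for u,c in at(w,t)[:2]: print(n,t,u,c,onz(w,u,z),R(onz(w,u,z)))
E
```

```text
[ 0.5734 -0.0956  0.1006] [ 0.5795 -0.0459] 0.63020403447923 [-11.8944   1.8646   4.0063]
wrist clamp_tip [282.2144 246.912 ] 0.82 [ 0.56   -0.0941  0.11  ] [ 0.5661 -0.0455]
wrist pointer [445.7984 201.1008] 0.67 [ 0.4206 -0.0819  0.03  ] [ 0.4261 -0.0453]
wrist mark [433.6128 192.    ] 0.8 [ 0.4159 -0.0822  0.005 ] [ 0.4215 -0.0461]
scene clamp_tip [208.1792 195.8016] 0.47 [ 0.5648 -0.1032  0.11  ] [ 0.5716 -0.0541]
scene pointer [244.5824 199.7952] 0.56 [ 0.4131 -0.0906  0.03  ] [ 0.4194 -0.0547]
scene mark [244.0192 204.4032] 0.72 [ 0.4141 -0.0937  0.005 ] [ 0.4207 -0.0577]
scene mark [157.5936 135.8976] 0.71 [ 0.4712 -0.7567  0.005 ] [ 0.5347 -0.7133]
```

Emit:
apply_moves(moves=[[[0,0.012,0],0],[[0,0,-0.035],0],[[0,0,-0.04],0],[[0,0,-0.04],0],[[-0.035,0.008,-0.02],0]], hand=0.087)

```text
time_s: 17.22
tcp_pos: [0.5665, -0.0621, 0.2447]
ee_rot: [[-0.097, -0.995, 0.014], [-0.995, 0.096, -0.002], [0.0, -0.015, -1.0]]
wrist_force: [1.4, 2.0, 0.8]
gripper_width: 0.975
gripper_force: 0.0
```

Emit:
apply_moves(moves=[[[-0.035,0.008,-0.02],0],[[-0.035,0.008,-0.02],0],[[-0.035,0.008,-0.02],0],[[-0.035,0.008,-0.02],0],[[-0.035,0.008,-0.02],0]])

```text
time_s: 17.63
tcp_pos: [0.5388, 0.1208, 0.3406]
ee_rot: [[-0.092, -0.996, 0.006], [-0.996, 0.092, 0.002], [-0.003, -0.006, -1.0]]
wrist_force: [1.2, -0.2, -0.1]
gripper_width: 0.999
gripper_force: 0.0
```

Emit:
apply_moves(moves=[[[-0.035,0.009,-0.02],0],[[-0.035,0.009,-0.02],0],[[-0.035,0.009,-0.02],0],[[-0.035,0.009,-0.02],0],[[-0.035,0.009,-0.02],0]])

```text
time_s: 18.05
tcp_pos: [0.5093, 0.2987, 0.4407]
ee_rot: [[-0.092, -0.996, 0.005], [-0.996, 0.092, 0.004], [-0.004, -0.005, -1.0]]
wrist_force: [1.3, 0.0, 0.6]
gripper_width: 0.997
gripper_force: 0.0
```

Emit:
apply_moves(moves=[[[0,0,0],0],[[0,0,0],0],[[0,0,0],0]])

```text
time_s: 18.3
tcp_pos: [0.5099, 0.2973, 0.4374]
ee_rot: [[-0.092, -0.996, 0.002], [-0.996, 0.092, 0.002], [-0.002, -0.002, -1.0]]
wrist_force: [-0.4, -0.3, 0.8]
gripper_width: 1.002
gripper_force: 0.0
```

```bash
cat >> h.py <<'E'
def R(x): return np.array([x[0]*.9963-x[1]*.0862,x[0]*.0862+x[1]*.9963])
def valves(w,name='valve0',z=.039):
    "per mask: top-face rectangle-ish centroid and long axis via projecting the mask onto z"
    for d in models.cut_out(w,name):
        m=d['region'].astype(np.uint8)
        if m.sum()<60: continue
        ys,xs=np.nonzero(m);P=np.array([onz(w,[x,y],z)[:2] for x,y in zip(xs,ys)],np.float32)
        (c,wh,a)=cv2.minAreaRect(P)
        if wh[0]<wh[1]: wh=wh[::-1];a+=90
        print(round(d['confidence'],2),'px',(xs.mean().round(),ys.mean().round()),'c',np.round(c,3),'size',np.round(wh,3),'axis',round(a%180,1))
E
python3 - <<'E'
from h import *
np.set_printoptions(precision=4,suppress=True)
s=r.sense();p=s['tcp_pos'];print(p,s['joints'])
w=cap('wrist','w10.png')
valves(w)
for u,c in at(w,'valve0'): print(u,c,onz(w,u,.003))
x=cap('scene');t=cap('top')
for a,z in((x,.003),(t,.003)):
  for u,c in at(a,'valve0'):print(u,c,onz(a,u,z))
for n in('clamp_tip','pointer','mark'): print(n,at(x,n)[:1],at(t,n)[:1])
print(w['eye'])
E
```

```text
[0.5099 0.2973 0.4374] [ 45.9635  15.1045  20.2502   0.0207 -94.9838 -51.2287]
0.79 px (np.float64(288.0), np.float64(100.0)) c [0.446 0.217] size [0.077 0.033] axis 16.7
0.76 px (np.float64(288.0), np.float64(191.0)) c [0.456 0.381] size [0.077 0.038] axis 149.3
0.7 px (np.float64(231.0), np.float64(148.0)) c [0.556 0.292] size [0.076 0.034] axis 11.2
0.69 px (np.float64(224.0), np.float64(97.0)) c [0.558 0.201] size [0.076 0.034] axis 15.6
[287.7952 188.8896] 0.81 [0.4542 0.3881 0.003 ]
[232.192 148.992] 0.8 [0.5571 0.2978 0.003 ]
[227.9936  95.6928] 0.59 [0.5537 0.1984 0.003 ]
[254.4128 262.6176] 0.66 [0.557  0.1871 0.003 ]
[274.3808 281.0112] 0.65 [0.5496 0.2931 0.003 ]
[315.8016 288.6912] 0.55 [0.4578 0.3956 0.003 ]
[288.8192 253.7856] 0.5 [0.4333 0.2203 0.003 ]
[336.2816 328.896 ] 0.4 [0.5081 0.5503 0.003 ]
[336.0768 266.496 ] 0.23 [0.3373 0.3592 0.003 ]
[176.0256 202.4064] 0.59 [0.4563 0.384  0.003 ]
[195.8912 180.5952] 0.53 [0.5543 0.2992 0.003 ]
[218.5216 178.9056] 0.53 [0.5633 0.1994 0.003 ]
[214.9888 205.0944] 0.44 [0.4469 0.2124 0.003 ]
clamp_tip [(array([209.3056, 198.4896]), 0.46)] [(array([285.7984, 177.792 ]), 0.64)]
pointer [(array([242.9952, 199.7952]), 0.76)] [(array([282.7776, 211.8144]), 0.97)]
mark [(array([248.5248, 202.7136]), 0.74)] [(array([276.0192, 209.8944]), 0.56)]
[0.5039 0.2246 0.5989]
```

View pics/w10.png

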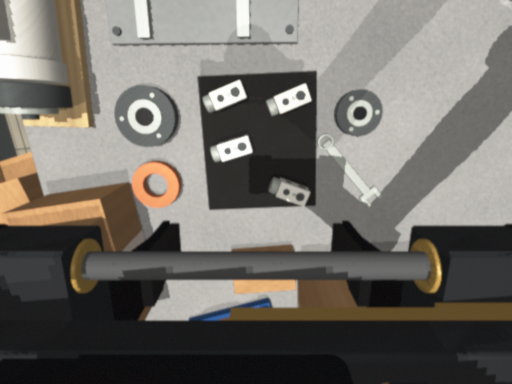

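```bash
cat >> h.py <<'E'
import json
def yaw0():
    m=r.sense()['ee_rot'];return np.degrees(np.arctan2(m[1,0],m[0,0]))
def plan(*T,start=None,step=.04):
    "T: (x,y,z,tool-x yaw deg); prints rows in tool axes (tool down)"
    p=np.array(r.sense()['tcp_pos'] if start is None else start[:3],float);y=yaw0() if start is None else start[3]
    for t in T:
        q=np.array(t[:3]);dy=(t[3]-y+180)%360-180
        n=int(max(np.ceil(np.linalg.norm(q-p)/step),np.ceil(abs(dy)/7.1),1));rows=[]
        for i in range(1,n+1):
            d=(q-p)/(n+1-i);c,s=np.cos(np.radians(y)),np.sin(np.radians(y));k=-round((t[3]-y+180)%360-180,2)/(n+1-i)
            v=np.round([c*d[0]+s*d[1],s*d[0]-c*d[1],-d[2]],3);k=round(k,1)
            rows.append([v.tolist(),k]);p=p+np.array([c*v[0]+s*v[1],s*v[0]-c*v[1],-v[2]]);y-=k
        for i in range(0,n,5): print(json.dumps(rows[i:i+5]))
        print('->',p.round(4),round(y,2))
E
python3 - <<'E'
from h import *
s=r.sense();print(s['tcp_pos'],yaw0())
c=np.array([.446,.217]);a=np.radians(16.7);g=c-.004*np.array([np.cos(a),np.sin(a)])
plan((*g,.15,-163.3),(*g,.013,-163.3))
E
```

```text
[0.51030958 0.2972843  0.43534241] -95.31460813477119
[[[0.009, 0.006, 0.029], 6.8], [[0.009, 0.005, 0.028], 6.8], [[0.01, 0.004, 0.029], 6.8], [[0.01, 0.003, 0.028], 6.8], [[0.011, 0.001, 0.029], 6.8]]
[[[0.011, 0.0, 0.028], 6.8], [[0.01, -0.001, 0.029], 6.8], [[0.01, -0.002, 0.028], 6.8], [[0.01, -0.004, 0.029], 6.8], [[0.01, -0.005, 0.028], 6.8]]
-> [0.4418 0.2157 0.1503] -163.31
[[[-0.0, 0.0, 0.034], -0.0], [[-0.0, 0.0, 0.034], -0.0], [[-0.0, 0.0, 0.035], -0.0], [[-0.0, 0.0, 0.034], -0.0]]
-> [0.4418 0.2157 0.0133] -163.31
```

Emit:
apply_moves(moves=[[[0.009,0.006,0.029],6.8],[[0.009,0.005,0.028],6.8],[[0.01,0.004,0.029],6.8],[[0.01,0.003,0.028],6.8],[[0.011,0.001,0.029],6.8]], hand=0.06)

```text
time_s: 19.37
tcp_pos: [0.4754, 0.2563, 0.2914]
ee_rot: [[-0.638, -0.77, 0.001], [-0.77, 0.638, 0.001], [-0.001, -0.0, -1.0]]
wrist_force: [0.1, 1.0, -0.2]
gripper_width: 0.733
gripper_force: 0.0
```

Emit:
apply_moves(moves=[[[0.011,0,0.028],6.8],[[0.01,-0.001,0.029],6.8],[[0.01,-0.002,0.028],6.8],[[0.01,-0.004,0.029],6.8],[[0.01,-0.005,0.028],6.8]])

```text
time_s: 19.78
tcp_pos: [0.4414, 0.2154, 0.1494]
ee_rot: [[-0.959, -0.282, 0.001], [-0.282, 0.959, 0.0], [-0.001, 0.0, -1.0]]
wrist_force: [0.7, -0.2, -0.6]
gripper_width: 0.693
gripper_force: 0.0
```

Emit:
apply_moves(moves=[[[0,0,0.02],0],[[0,0,0.02],0],[[0,0,0],0],[[0,0,0],0]])

```text
time_s: 20.12
tcp_pos: [0.4417, 0.2155, 0.1101]
ee_rot: [[-0.958, -0.288, -0.001], [-0.288, 0.958, -0.002], [0.002, -0.001, -1.0]]
wrist_force: [0.8, 0.6, 0.2]
gripper_width: 0.69
gripper_force: 0.0
```

```bash
python3 - <<'E'
from h import *
s=r.sense();print(s['tcp_pos'],yaw0(),s['joints'])
w=cap('wrist');valves(w)
E
```

```text
[0.44171216 0.21550992 0.11010149] -163.2839028655835 [ 4.49951770e+01  1.60479568e+01 -2.68247049e+01  2.80204170e-02
 -4.72393435e+01 -1.18298069e+02]
0.88 px (np.float64(207.0), np.float64(294.0)) c [0.534 0.196] size [0.034 0.026] axis 106.8
0.85 px (np.float64(257.0), np.float64(199.0)) c [0.442 0.216] size [0.077 0.032] axis 16.7
0.62 px (np.float64(444.0), np.float64(221.0)) c [0.413 0.366] size [0.016 0.006] axis 106.7
0.55 px (np.float64(303.0), np.float64(296.0)) c [0.511 0.28 ] size [0.034 0.022] axis 106.8
```

Emit:
apply_moves(moves=[[[0,0,0.035],0],[[0,0,0.035],0],[[0,0,0.027],0],[[0,0,0],0],[[0,0,0],0]])

```text
time_s: 20.63
tcp_pos: [0.4423, 0.2161, 0.0139]
ee_rot: [[-0.958, -0.288, -0.0], [-0.288, 0.958, -0.001], [0.0, -0.001, -1.0]]
wrist_force: [0.6, -0.1, 0.2]
gripper_width: 0.69
gripper_force: 0.0
```

Emit:
apply_moves(moves=[[[0,0,0],0],[[0,0,0],0],[[0,0,0],0],[[0,0,0],0],[[0,0,0],0]], hand=0.0)

```text
time_s: 21.05
tcp_pos: [0.4422, 0.2162, 0.0144]
ee_rot: [[-0.958, -0.287, 0.002], [-0.287, 0.958, 0.001], [-0.002, 0.001, -1.0]]
wrist_force: [-0.5, -0.5, 0.4]
gripper_width: 0.396
gripper_force: 0.0
```

Emit:
apply_moves(moves=[[[0,0,-0.02],0],[[0,0,-0.035],0],[[0,0,-0.04],0],[[0,0,-0.04],0],[[0,0,-0.04],0]])

```text
time_s: 21.47
tcp_pos: [0.4408, 0.215, 0.1899]
ee_rot: [[-0.958, -0.287, -0.001], [-0.287, 0.958, -0.001], [0.002, -0.0, -1.0]]
wrist_force: [1.5, 0.4, -3.3]
gripper_width: 0.369
gripper_force: 30.1
```

```bash
python3 - <<'E'
from h import *
s=r.sense();print(s['tcp_pos'],yaw0(),s['joints'],s['gripper_width']*.087,s['gripper_force'],s['wrist_force'])
plan((.46,-.05,.43,-184.9),(.51,-.284,.43,-184.9))
E
```

```text
[0.44080277 0.21502407 0.18989905] -163.32237496092395 [ 4.49959772e+01  1.06086071e+01 -2.07320126e+01 -3.99950228e-02
 -5.87423940e+01 -1.18297567e+02] 0.03209195132196563 30.07797423284501 [ 1.48592468  0.44174558 -3.29642658]
[[[0.006, -0.029, -0.027], 2.4], [[0.005, -0.029, -0.027], 2.4], [[0.004, -0.029, -0.027], 2.4], [[0.003, -0.029, -0.027], 2.4], [[0.002, -0.03, -0.026], 2.4]]
[[[0.0, -0.03, -0.027], 2.4], [[-0.001, -0.029, -0.026], 2.4], [[-0.002, -0.03, -0.027], 2.4], [[-0.003, -0.029, -0.026], 2.4]]
-> [ 0.4595 -0.0501  0.4299] -184.92
[[[-0.012, -0.038, -0.0], -0.0], [[-0.012, -0.038, -0.0], -0.0], [[-0.012, -0.038, -0.0], -0.0], [[-0.011, -0.038, -0.0], -0.0], [[-0.012, -0.038, -0.0], -0.0]]
[[[-0.011, -0.039, -0.0], -0.0]]
-> [ 0.5096 -0.2842  0.4299] -184.92
```

Gripped (32 mm, 30 N). Carry on to above the pan and look.

Emit:
apply_moves(moves=[[[0.006,-0.029,-0.027],2.4],[[0.005,-0.029,-0.027],2.4],[[0.004,-0.029,-0.027],2.4],[[0.003,-0.029,-0.027],2.4],[[0.002,-0.03,-0.026],2.4]])

```text
time_s: 21.88
tcp_pos: [0.4511, 0.0672, 0.3235]
ee_rot: [[-0.997, -0.08, -0.001], [-0.08, 0.997, 0.001], [0.001, 0.001, -1.0]]
wrist_force: [0.5, 0.2, -1.6]
gripper_width: 0.369
gripper_force: 30.1
```

Emit:
apply_moves(moves=[[[0,-0.03,-0.027],2.4],[[-0.001,-0.029,-0.026],2.4],[[-0.002,-0.03,-0.027],2.4],[[-0.003,-0.029,-0.026],2.4]])

```text
time_s: 22.22
tcp_pos: [0.4594, -0.0508, 0.4294]
ee_rot: [[-0.996, 0.087, -0.001], [0.087, 0.996, 0.001], [0.001, 0.001, -1.0]]
wrist_force: [1.3, 0.1, -2.7]
gripper_width: 0.366
gripper_force: 30.1
```

Emit:
apply_moves(moves=[[[-0.012,-0.038,0],0],[[-0.012,-0.038,0],0],[[-0.012,-0.038,0],0],[[-0.011,-0.038,0],0],[[-0.012,-0.038,0],0]])

```text
time_s: 22.63
tcp_pos: [0.5024, -0.2453, 0.4277]
ee_rot: [[-0.996, 0.086, -0.001], [0.086, 0.996, 0.001], [0.001, 0.001, -1.0]]
wrist_force: [0.9, 1.8, -2.4]
gripper_width: 0.368
gripper_force: 30.1
```

Emit:
apply_moves(moves=[[[-0.011,-0.039,0],0],[[0,0,0],0],[[0,0,0],0],[[0,0,0],0]])

```text
time_s: 22.97
tcp_pos: [0.5104, -0.2834, 0.4274]
ee_rot: [[-0.996, 0.086, -0.002], [0.086, 0.996, 0.001], [0.002, 0.001, -1.0]]
wrist_force: [-0.2, 0.2, -2.5]
gripper_width: 0.365
gripper_force: 30.1
```

```bash
python3 - <<'E'
from h import *
np.set_printoptions(precision=4,suppress=True)
s=r.sense();print(s['tcp_pos'],yaw0(),s['gripper_width']*.087,s['gripper_force'])
P={n:cap(n) for n in('wrist','scene','top')}
cv2.imwrite('pics/w11.png',P['wrist']['frame'])
for t,z in(('pan_in',.24),('pan',.26),('weight',.295),('tray_in',.037),('valve0',.0)):
  for n in P: print(t,n,[(u.round(1).tolist(),c,onz(P[n],u,z).round(3).tolist()) for u,c in at(P[n],t)[:4]])
E
```

```text
[ 0.5104 -0.2834  0.4274] 175.056427347111 0.031737134513183114 30.078026494011283
pan_in wrist [([368.2, 227.3], 0.29, [0.591, -0.152, 0.24])]
pan_in scene [([186.1, 138.7], 0.71, [0.534, -0.31, 0.24]), ([245.8, 206.7], 0.34, [0.57, 0.158, 0.24])]
pan_in top [([337.2, 177.0], 0.59, [0.548, -0.281, 0.24])]
pan wrist []
pan scene [([170.6, 141.5], 0.66, [0.604, -0.296, 0.26])]
pan top []
weight wrist [([511.0, 221.9], 0.26, [0.574, -0.026, 0.295])]
weight scene [([162.5, 136.8], 0.88, [0.637, -0.289, 0.295]), ([192.4, 186.1], 0.43, [0.689, 0.033, 0.295])]
weight top [([367.9, 236.5], 0.67, [0.318, -0.385, 0.295]), ([350.0, 180.8], 0.35, [0.526, -0.319, 0.295])]
tray_in wrist []
tray_in scene [([192.3, 182.9], 0.59, [0.533, -0.295, 0.037]), ([174.1, 142.5], 0.57, [0.454, -0.612, 0.037])]
tray_in top [([365.8, 239.1], 0.17, [0.307, -0.443, 0.037])]
valve0 wrist [([509.3, 152.0], 0.65, [0.562, 0.204, 0.0])]
valve0 scene [([315.4, 289.5], 0.79, [0.459, 0.396, 0.0]), ([256.5, 265.0], 0.72, [0.556, 0.198, 0.0]), ([273.4, 280.1], 0.55, [0.548, 0.286, 0.0]), ([191.6, 99.1], 0.44, [0.151, -1.005, 0.0])]
valve0 top [([195.8, 180.3], 0.72, [0.556, 0.3, 0.0]), ([175.4, 201.1], 0.67, [0.462, 0.387, 0.0]), ([346.8, 179.9], 0.57, [0.568, -0.37, 0.0])]
```

View pics/w11.png

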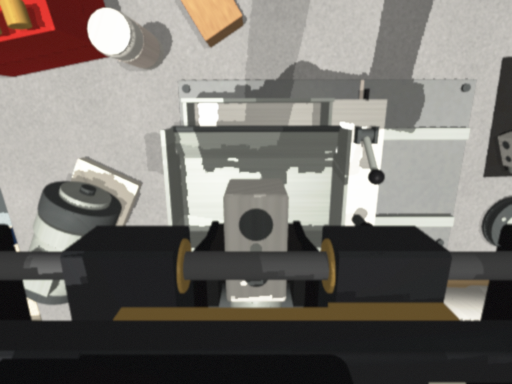

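```bash
python3 - <<'E'
from h import *
np.set_printoptions(precision=4,suppress=True)
w=cap('wrist');print(w['eye'])
for q,z in(((172,128),.26),((344,127),.26),((258,127),.26),((163,130),.292),((350,130),.292),((177,128),.26),((340,127),.26)): X=onz(w,q,z);print(q,X,R(X))
f=w['frame'];cv2.imwrite('pics/w12.png',cv2.resize(f[95:235,140:370],(800,487),interpolation=2))
E
```

```text
[ 0.4399 -0.2779  0.59  ]
(172, 128) [ 0.4521 -0.368   0.26  ] [ 0.4821 -0.3277]
(344, 127) [ 0.4667 -0.1862  0.26  ] [ 0.481  -0.1453]
(258, 127) [ 0.4588 -0.277   0.26  ] [ 0.481  -0.2364]
(163, 130) [ 0.452  -0.3681  0.292 ] [ 0.4821 -0.3278]
(350, 130) [ 0.4674 -0.1894  0.292 ] [ 0.482  -0.1484]
(177, 128) [ 0.4525 -0.3627  0.26  ] [ 0.4821 -0.3224]
(340, 127) [ 0.4663 -0.1905  0.26  ] [ 0.481  -0.1496]
```

View pics/w12.png

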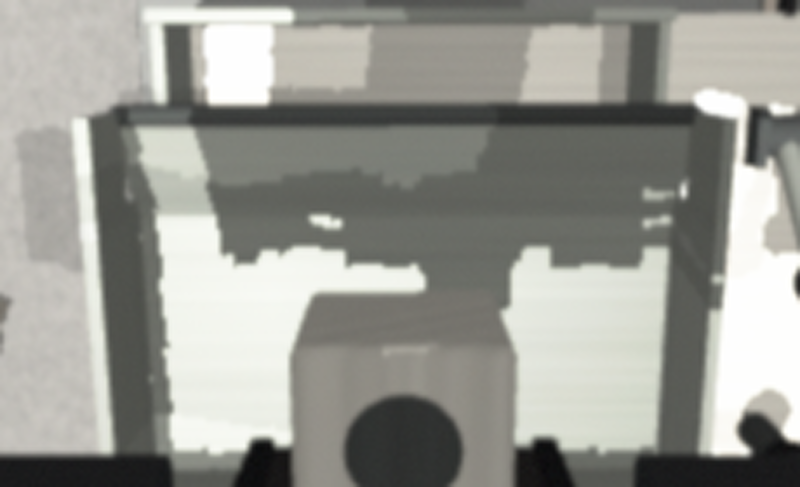

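```bash
python3 - <<'E'
from h import *
plan((.539,-.2384,.32,-184.9),(.539,-.2384,.256,-184.9))
E
```

```text
[[[-0.006, 0.012, 0.027], -0.0], [[-0.006, 0.012, 0.027], -0.0], [[-0.006, 0.012, 0.027], -0.0], [[-0.006, 0.011, 0.027], -0.0]]
-> [ 0.5387 -0.2388  0.3204] 175.09
[[[-0.0, 0.0, 0.032], -0.0], [[-0.0, 0.0, 0.032], -0.0]]
-> [ 0.5387 -0.2388  0.2564] 175.09
```

Emit:
apply_moves(moves=[[[-0.006,0.012,0.027],0],[[-0.006,0.012,0.027],0],[[-0.006,0.012,0.027],0],[[-0.006,0.011,0.027],0],[[0,0,0],0]])

```text
time_s: 24.33
tcp_pos: [0.5369, -0.2359, 0.3134]
ee_rot: [[-0.996, 0.084, -0.011], [0.084, 0.996, 0.005], [0.012, 0.004, -1.0]]
wrist_force: [-0.7, 0.8, -3.6]
gripper_width: 0.364
gripper_force: 30.1
```

Emit:
apply_moves(moves=[[[0,0,0.025],0],[[0,0,0.015],0],[[0,0,0.012],0],[[0,0,0.006],0],[[0,0,0.004],0]])

```text
time_s: 24.75
tcp_pos: [0.5388, -0.2392, 0.2586]
ee_rot: [[-0.996, 0.086, -0.0], [0.086, 0.996, -0.001], [-0.0, -0.001, -1.0]]
wrist_force: [-0.5, -0.2, -2.4]
gripper_width: 0.361
gripper_force: 30.1
```

Emit:
apply_moves(moves=[[[0,0,0.001],0],[[0,0,0],0]])

```text
time_s: 24.92
tcp_pos: [0.5391, -0.2391, 0.2583]
ee_rot: [[-0.996, 0.086, 0.001], [0.086, 0.996, -0.001], [-0.001, -0.001, -1.0]]
wrist_force: [0.4, 0.0, -2.4]
gripper_width: 0.362
gripper_force: 30.1
```

```bash
python3 - <<'E'
from h import *
s=r.sense();print(s['tcp_pos'],R(s['tcp_pos']),s['wrist_force'],s['gripper_width']*.087)
E
```

```text
[ 0.53905971 -0.23909731  0.25830516] [ 0.55767537 -0.1917457 ] [ 0.3721132   0.00471596 -2.43567423] 0.031512156320281016
```

Emit:
apply_moves(moves=[[[0,0,0.002],0],[[0,0,0.002],0],[[0,0,0],0]])

```text
time_s: 25.17
tcp_pos: [0.5392, -0.239, 0.2547]
ee_rot: [[-0.996, 0.085, 0.002], [0.085, 0.996, -0.001], [-0.002, -0.001, -1.0]]
wrist_force: [0.5, -0.5, -2.7]
gripper_width: 0.369
gripper_force: 30.1
```

Emit:
apply_moves(moves=[[[0,0,0],0],[[0,0,0],0],[[0,0,0],0],[[0,0,0],0]], hand=0.042)

```text
time_s: 25.5
tcp_pos: [0.5388, -0.2388, 0.2537]
ee_rot: [[-0.996, 0.085, 0.001], [0.085, 0.996, -0.0], [-0.001, -0.0, -1.0]]
wrist_force: [-0.5, 0.7, -0.1]
gripper_width: 0.471
gripper_force: 0.0
```

Emit:
apply_moves(moves=[[[0,0,-0.01],0],[[0,0,-0.03],0],[[0,0,-0.04],0],[[0,0,-0.04],0],[[0,0,-0.04],0]])

```text
time_s: 25.92
tcp_pos: [0.5381, -0.2388, 0.4164]
ee_rot: [[-0.996, 0.085, 0.001], [0.085, 0.996, -0.001], [-0.001, -0.001, -1.0]]
wrist_force: [1.7, -0.5, 0.7]
gripper_width: 0.479
gripper_force: 0.0
```

```bash
python3 - <<'E'
from h import *
s=r.sense();print(s['tcp_pos'],s['wrist_force'],s['gripper_width']*.087)
w=cap('wrist','w13.png');valves(w,z=.276)
t=cap('top');valves(t)
x=cap('scene')
for u,c in at(x,'valve0'):print(u,c,onz(x,u,.003))
c=np.array([.558,.201]);a=np.radians(15.6);g=c-.004*np.array([np.cos(a),np.sin(a)])
plan((.50,.0,.40,-170),(*g,.14,-164.4))
E
```

```text
[ 0.53813785 -0.23880241  0.41637637] [ 1.66820252 -0.49860116  0.6594443 ] 0.04168186730319617
0.86 px (np.float64(255.0), np.float64(181.0)) c [ 0.54  -0.239] size [0.075 0.032] axis 174.3
0.85 px (np.float64(498.0), np.float64(138.0)) c [ 0.517 -0.001] size [0.045 0.028] axis 7.5
0.45 px (np.float64(217.0), np.float64(180.0)) c [0.555 0.202] size [0.072 0.032] axis 15.2
[315.1872 290.496 ] 0.7 [0.46432871 0.40026467 0.003     ]
[194.816  145.3824] 0.52 [ 0.36373545 -0.58482934  0.003     ]
[255.3856 264.384 ] 0.52 [0.55894508 0.19585501 0.003     ]
[270.8992 280.5888] 0.51 [0.55800484 0.28511092 0.003     ]
[[[0.008, 0.033, 0.002], -2.1], [[0.007, 0.034, 0.002], -2.1], [[0.006, 0.034, 0.002], -2.1], [[0.005, 0.034, 0.002], -2.2], [[0.003, 0.034, 0.001], -2.1]]
[[[0.002, 0.035, 0.002], -2.2], [[0.001, 0.035, 0.001], -2.1]]
-> [5.000e-01 2.000e-04 4.005e-01] 190.0
[[[-0.01, 0.021, 0.029], -0.6], [[-0.01, 0.021, 0.029], -0.6], [[-0.01, 0.021, 0.029], -0.6], [[-0.01, 0.02, 0.029], -0.6], [[-0.011, 0.02, 0.029], -0.6]]
[[[-0.011, 0.02, 0.029], -0.6], [[-0.011, 0.02, 0.029], -0.7], [[-0.011, 0.02, 0.029], -0.6], [[-0.012, 0.02, 0.028], -0.7]]
-> [0.5545 0.1997 0.1405] 195.6
```

Emit:
apply_moves(moves=[[[0.008,0.033,0.002],-2.1],[[0.007,0.034,0.002],-2.1],[[0.006,0.034,0.002],-2.1],[[0.005,0.034,0.002],-2.2],[[0.003,0.034,0.001],-2.1]], hand=0.06)

```text
time_s: 26.63
tcp_pos: [0.5105, -0.0679, 0.4026]
ee_rot: [[-0.995, -0.101, -0.004], [-0.101, 0.995, -0.0], [0.004, -0.0, -1.0]]
wrist_force: [0.2, 0.6, 0.8]
gripper_width: 0.675
gripper_force: 0.0
```

Emit:
apply_moves(moves=[[[0.002,0.035,0.002],-2.2],[[0.001,0.035,0.001],-2.1],[[-0.01,0.021,0.029],-0.6],[[-0.01,0.021,0.029],-0.6],[[-0.01,0.021,0.029],-0.6]])

```text
time_s: 27.05
tcp_pos: [0.5175, 0.0686, 0.3126]
ee_rot: [[-0.979, -0.206, -0.001], [-0.206, 0.979, -0.0], [0.001, -0.0, -1.0]]
wrist_force: [-0.4, -0.2, -0.9]
gripper_width: 0.69
gripper_force: 0.0
```

Emit:
apply_moves(moves=[[[-0.01,0.02,0.029],-0.6],[[-0.011,0.02,0.029],-0.6],[[-0.011,0.02,0.029],-0.6],[[-0.011,0.02,0.029],-0.7],[[-0.011,0.02,0.029],-0.6]])

```text
time_s: 27.47
tcp_pos: [0.5475, 0.1774, 0.1667]
ee_rot: [[-0.966, -0.258, -0.002], [-0.258, 0.966, -0.002], [0.003, -0.001, -1.0]]
wrist_force: [0.2, 0.4, 0.9]
gripper_width: 0.688
gripper_force: 0.0
```

Emit:
apply_moves(moves=[[[-0.012,0.02,0.028],-0.7],[[0,0,0],0],[[0,0,0],0],[[0,0,0],0]])

```text
time_s: 27.8
tcp_pos: [0.5547, 0.199, 0.1412]
ee_rot: [[-0.963, -0.269, -0.001], [-0.269, 0.963, -0.001], [0.001, -0.001, -1.0]]
wrist_force: [-0.8, 0.2, 0.6]
gripper_width: 0.692
gripper_force: 0.0
```

```bash
python3 - <<'E'
from h import *
s=r.sense();print(s['tcp_pos'],yaw0(),s['gripper_width']*.087)
w=cap('wrist');valves(w)
E
```

```text
[0.55468001 0.19896588 0.14119415] -164.38565478127327 0.060188101361323354
0.76 px (np.float64(257.0), np.float64(190.0)) c [0.556 0.199] size [0.076 0.032] axis 16.5
0.68 px (np.float64(352.0), np.float64(208.0)) c [0.551 0.288] size [0.073 0.042] axis 12.4
```

Emit:
apply_moves(moves=[[[0,0,0.035],0],[[0,0,0.035],0],[[0,0,0.035],0],[[0,0,0.022],0],[[0,0,0],0]])

```text
time_s: 28.32
tcp_pos: [0.5522, 0.197, 0.011]
ee_rot: [[-0.964, -0.267, -0.007], [-0.267, 0.964, -0.004], [0.008, -0.002, -1.0]]
wrist_force: [-0.9, -0.7, -0.7]
gripper_width: 0.691
gripper_force: 0.0
```

Emit:
apply_moves(moves=[[[0,0,0],0],[[0,0,0],0],[[0,0,0],0],[[0,0,0],0],[[0,0,0],0]], hand=0.0)

```text
time_s: 28.73
tcp_pos: [0.5557, 0.2, 0.0161]
ee_rot: [[-0.963, -0.269, 0.003], [-0.269, 0.963, 0.002], [-0.003, 0.001, -1.0]]
wrist_force: [0.3, -0.3, 0.1]
gripper_width: 0.398
gripper_force: 0.0
```

Emit:
apply_moves(moves=[[[0,0,-0.02],0],[[0,0,-0.035],0],[[0,0,-0.04],0],[[0,0,-0.04],0],[[0,0,-0.04],0]])

```text
time_s: 29.15
tcp_pos: [0.5539, 0.1991, 0.1911]
ee_rot: [[-0.963, -0.269, -0.001], [-0.269, 0.963, -0.0], [0.001, 0.0, -1.0]]
wrist_force: [1.0, 0.6, -3.4]
gripper_width: 0.361
gripper_force: 29.9
```

```bash
python3 - <<'E'
from h import *
s=r.sense();print(s['tcp_pos'],yaw0(),s['gripper_width']*.087,s['gripper_force'])
plan((.50,-.02,.41,-178),(.5325,-.328,.36,-184.9),(.5325,-.328,.262,-184.9))
E
```

```text
[0.55389795 0.19905908 0.19106942] -164.4162993927277 0.031374446765226494 29.94431734085083
[[[0.014, -0.025, -0.027], 1.7], [[0.013, -0.025, -0.027], 1.7], [[0.012, -0.025, -0.027], 1.7], [[0.012, -0.026, -0.028], 1.7], [[0.011, -0.026, -0.027], 1.7]]
[[[0.01, -0.026, -0.028], 1.7], [[0.009, -0.027, -0.027], 1.7], [[0.009, -0.026, -0.028], 1.7]]
-> [ 0.4996 -0.0196  0.4101] -178.02
[[[-0.003, -0.039, 0.006], 0.9], [[-0.003, -0.039, 0.006], 0.9], [[-0.004, -0.038, 0.006], 0.8], [[-0.005, -0.038, 0.006], 0.9], [[-0.005, -0.039, 0.007], 0.8]]
[[[-0.006, -0.038, 0.006], 0.9], [[-0.006, -0.038, 0.007], 0.8], [[-0.007, -0.039, 0.006], 0.9]]
-> [ 0.533  -0.3284  0.3601] -184.92
[[[0.0, 0.0, 0.033], -0.0], [[0.0, 0.0, 0.033], -0.0], [[0.0, 0.0, 0.032], -0.0]]
-> [ 0.533  -0.3284  0.2621] -184.92
```

Emit:
apply_moves(moves=[[[0.014,-0.025,-0.027],1.7],[[0.013,-0.025,-0.027],1.7],[[0.012,-0.025,-0.027],1.7],[[0.012,-0.026,-0.028],1.7],[[0.011,-0.026,-0.027],1.7]])

```text
time_s: 29.57
tcp_pos: [0.5196, 0.0608, 0.3267]
ee_rot: [[-0.992, -0.122, -0.001], [-0.122, 0.992, 0.001], [0.001, 0.001, -1.0]]
wrist_force: [0.9, 0.5, -2.8]
gripper_width: 0.366
gripper_force: 29.9
```

Emit:
apply_moves(moves=[[[0.01,-0.026,-0.028],1.7],[[0.009,-0.027,-0.027],1.7],[[0.009,-0.026,-0.028],1.7],[[-0.003,-0.039,0.006],0.9],[[-0.003,-0.039,0.006],0.9]])

```text
time_s: 29.98
tcp_pos: [0.5084, -0.0979, 0.3994]
ee_rot: [[-1.0, -0.004, 0.007], [-0.004, 1.0, 0.001], [-0.007, 0.001, -1.0]]
wrist_force: [0.6, 1.1, -3.6]
gripper_width: 0.363
gripper_force: 29.9
```

Emit:
apply_moves(moves=[[[-0.004,-0.038,0.006],0.8],[[-0.005,-0.038,0.006],0.9],[[-0.005,-0.039,0.007],0.8],[[-0.006,-0.038,0.006],0.9],[[-0.006,-0.038,0.007],0.8]])

```text
time_s: 30.4
tcp_pos: [0.5291, -0.2901, 0.3638]
ee_rot: [[-0.998, 0.071, -0.0], [0.071, 0.998, 0.001], [0.001, 0.001, -1.0]]
wrist_force: [0.6, 0.5, -2.6]
gripper_width: 0.366
gripper_force: 29.9
```

Emit:
apply_moves(moves=[[[-0.007,-0.039,0.006],0.9],[[0,0,0],0],[[0,0,0.03],0],[[0,0,0.03],0],[[0,0,0],0]])

```text
time_s: 30.82
tcp_pos: [0.5304, -0.3259, 0.2904]
ee_rot: [[-0.996, 0.087, -0.013], [0.087, 0.996, 0.009], [0.014, 0.008, -1.0]]
wrist_force: [-0.4, 1.2, -5.2]
gripper_width: 0.363
gripper_force: 29.9
```

```bash
python3 - <<'E'
from h import *
s=r.sense();print(s['tcp_pos'],yaw0(),s['gripper_width']*.087,s['gripper_force'],R(s['tcp_pos']))
plan((.5337,-.328,.2575,-184.9))
w=cap('wrist','w14.png');valves(w,z=.276)
E
```

```text
[ 0.53035686 -0.32586841  0.29042794] 174.9982517992867 0.03154647912155945 29.943837225437164 [ 0.5564844  -0.27894594]
[[[-0.004, -0.002, 0.033], -0.1]]
-> [ 0.5342 -0.3282  0.2574] 175.1
0.87 px (np.float64(388.0), np.float64(198.0)) c [ 0.519 -0.244] size [0.043 0.036] axis 84.9
0.61 px (np.float64(255.0), np.float64(235.0)) c [ 0.542 -0.328] size [0.086 0.04 ] axis 174.9
```

Emit:
apply_moves(moves=[[[0,0,0.014],0],[[0,0,0.012],0],[[0,0,0.01],0],[[0,0,0.005],0],[[0,0,0],0]])

```text
time_s: 31.33
tcp_pos: [0.5341, -0.3278, 0.2574]
ee_rot: [[-0.996, 0.085, -0.0], [0.085, 0.996, 0.0], [0.0, 0.0, -1.0]]
wrist_force: [-0.7, 0.7, -2.1]
gripper_width: 0.365
gripper_force: 29.9
```

Emit:
apply_moves(moves=[[[0,0,0.002],0],[[0,0,0],0]])

```text
time_s: 31.5
tcp_pos: [0.5345, -0.3282, 0.2563]
ee_rot: [[-0.996, 0.085, 0.001], [0.085, 0.996, -0.001], [-0.001, -0.001, -1.0]]
wrist_force: [0.0, 0.6, -2.8]
gripper_width: 0.368
gripper_force: 29.9
```

Emit:
apply_moves(moves=[[[0,0,0.002],0],[[0,0,0],0]])

```text
time_s: 31.67
tcp_pos: [0.5347, -0.3284, 0.2551]
ee_rot: [[-0.996, 0.085, 0.003], [0.085, 0.996, -0.002], [-0.003, -0.001, -1.0]]
wrist_force: [-1.2, 0.3, 3.0]
gripper_width: 0.363
gripper_force: 30.0
```

Emit:
apply_moves(moves=[[[0,0,0],0],[[0,0,0],0],[[0,0,0],0],[[0,0,0],0]], hand=0.042)

```text
time_s: 32.0
tcp_pos: [0.5341, -0.3281, 0.2535]
ee_rot: [[-0.996, 0.086, 0.0], [0.086, 0.996, -0.0], [-0.0, -0.0, -1.0]]
wrist_force: [-0.1, 1.0, 0.4]
gripper_width: 0.47
gripper_force: 0.0
```

Emit:
apply_moves(moves=[[[0,0,-0.01],0],[[0,0,-0.03],0],[[0,0,-0.04],0],[[0,0,-0.04],0],[[0,0,-0.04],0]])

```text
time_s: 32.42
tcp_pos: [0.5335, -0.328, 0.4163]
ee_rot: [[-0.996, 0.086, 0.001], [0.086, 0.996, -0.001], [-0.001, -0.001, -1.0]]
wrist_force: [1.5, -2.2, 0.3]
gripper_width: 0.482
gripper_force: 0.0
```

```bash
python3 - <<'E'
from h import *
s=r.sense();print(s['tcp_pos'],s['wrist_force'],s['gripper_width']*.087)
w=cap('wrist','w15.png');valves(w,z=.276)
t=cap('top');valves(t)
c=np.array([.556,.292]);a=np.radians(11.2);g=c-.002*np.array([np.cos(a),np.sin(a)])
plan((.50,.0,.40,-170),(*g,.14,-168.8))
E
```

```text
[ 0.53346331 -0.32802598  0.41625786] [ 1.52339994 -2.1816632   0.3321842 ] 0.04191677067235751
0.77 px (np.float64(255.0), np.float64(182.0)) c [ 0.537 -0.329] size [0.078 0.032] axis 175.8
0.69 px (np.float64(339.0), np.float64(179.0)) c [ 0.541 -0.244] size [0.075 0.039] axis 175.1
0.26 px (np.float64(300.0), np.float64(157.0)) c [ 0.524 -0.282] size [0.194 0.136] axis 85.5
0.62 px (np.float64(349.0), np.float64(184.0)) c [ 0.547 -0.373] size [0.04  0.039] axis 179.7
0.53 px (np.float64(174.0), np.float64(202.0)) c [0.456 0.388] size [0.073 0.039] axis 155.1
[[[0.007, 0.036, 0.002], -1.7], [[0.006, 0.036, 0.002], -1.7], [[0.005, 0.036, 0.002], -1.6], [[0.004, 0.037, 0.002], -1.7], [[0.003, 0.037, 0.002], -1.6]]
[[[0.001, 0.036, 0.001], -1.7], [[0.0, 0.037, 0.002], -1.6], [[-0.0, 0.036, 0.001], -1.7], [[-0.002, 0.037, 0.002], -1.6]]
-> [5.001e-01 1.000e-04 3.996e-01] 189.99
[[[-0.01, 0.028, 0.026], -0.1], [[-0.01, 0.028, 0.026], -0.1], [[-0.011, 0.028, 0.026], -0.1], [[-0.011, 0.028, 0.026], -0.1], [[-0.011, 0.028, 0.026], -0.1]]
[[[-0.01, 0.027, 0.026], -0.1], [[-0.011, 0.028, 0.026], -0.2], [[-0.011, 0.027, 0.026], -0.1], [[-0.01, 0.027, 0.026], -0.2], [[-0.011, 0.028, 0.026], -0.1]]
-> [0.554  0.2917 0.1396] 191.19
```

Two valves lie in the pan, no trip yet. Next, valve C.

Emit:
apply_moves(moves=[[[0.007,0.036,0.002],-1.7],[[0.006,0.036,0.002],-1.7],[[0.005,0.036,0.002],-1.6],[[0.004,0.037,0.002],-1.7],[[0.003,0.037,0.002],-1.6]], hand=0.06)

```text
time_s: 33.03
tcp_pos: [0.5128, -0.1438, 0.4017]
ee_rot: [[-0.998, -0.06, -0.003], [-0.06, 0.998, 0.0], [0.003, 0.0, -1.0]]
wrist_force: [0.3, 0.2, 0.1]
gripper_width: 0.677
gripper_force: 0.0
```

Emit:
apply_moves(moves=[[[0.001,0.036,0.001],-1.7],[[0,0.037,0.002],-1.6],[[0,0.036,0.001],-1.7],[[-0.002,0.037,0.002],-1.6],[[-0.01,0.028,0.026],-0.1]])

```text
time_s: 33.45
tcp_pos: [0.5051, 0.0313, 0.375]
ee_rot: [[-0.984, -0.178, 0.008], [-0.178, 0.984, 0.001], [-0.008, -0.0, -1.0]]
wrist_force: [1.2, -0.4, 1.2]
gripper_width: 0.686
gripper_force: 0.0
```

Emit:
apply_moves(moves=[[[-0.01,0.028,0.026],-0.1],[[-0.011,0.028,0.026],-0.1],[[-0.011,0.028,0.026],-0.1],[[-0.011,0.028,0.026],-0.1],[[-0.01,0.027,0.026],-0.1]])

```text
time_s: 33.87
tcp_pos: [0.5312, 0.1767, 0.2389]
ee_rot: [[-0.983, -0.184, -0.002], [-0.184, 0.983, -0.001], [0.002, -0.001, -1.0]]
wrist_force: [0.0, -0.1, 1.2]
gripper_width: 0.689
gripper_force: 0.0
```

Emit:
apply_moves(moves=[[[-0.011,0.028,0.026],-0.2],[[-0.011,0.027,0.026],-0.1],[[-0.01,0.027,0.026],-0.2],[[-0.011,0.028,0.026],-0.1],[[0,0,0],0]])

```text
time_s: 34.28
tcp_pos: [0.5507, 0.2936, 0.1289]
ee_rot: [[-0.98, -0.197, -0.01], [-0.197, 0.98, -0.007], [0.012, -0.005, -1.0]]
wrist_force: [0.0, -1.1, -0.8]
gripper_width: 0.69
gripper_force: 0.0
```

Emit:
apply_moves(moves=[[[0,0,0],0],[[0,0,0],0]])

```text
time_s: 34.45
tcp_pos: [0.5533, 0.2912, 0.1368]
ee_rot: [[-0.981, -0.194, -0.001], [-0.194, 0.981, -0.002], [0.002, -0.001, -1.0]]
wrist_force: [1.0, 0.0, 0.2]
gripper_width: 0.688
gripper_force: 0.0
```

```bash
python3 - <<'E'
from h import *
s=r.sense();print(s['tcp_pos'],yaw0(),s['gripper_width']*.087)
w=cap('wrist');valves(w)
E
```

```text
[0.55328368 0.29117801 0.13684002] -168.78483258290393 0.05984128764245988
0.86 px (np.float64(259.0), np.float64(191.0)) c [0.554 0.294] size [0.077 0.033] axis 12.4
0.57 px (np.float64(343.0), np.float64(108.0)) c [0.471 0.346] size [0.076 0.037] axis 150.2
```

Emit:
apply_moves(moves=[[[0,0.002,0.035],-1.2],[[0,0,0.035],0],[[0,0,0.035],0],[[0,0,0.018],0],[[0,0,0],0]])

```text
time_s: 34.97
tcp_pos: [0.5511, 0.2908, 0.0112]
ee_rot: [[-0.977, -0.212, -0.006], [-0.212, 0.977, -0.004], [0.007, -0.003, -1.0]]
wrist_force: [-0.6, -1.6, -0.1]
gripper_width: 0.689
gripper_force: 0.0
```

Emit:
apply_moves(moves=[[[0,0,0],0],[[0,0,0],0],[[0,0,0],0],[[0,0,0],0],[[0,0,0],0]], hand=0.0)

```text
time_s: 35.38
tcp_pos: [0.554, 0.2943, 0.0161]
ee_rot: [[-0.977, -0.215, 0.002], [-0.215, 0.977, 0.002], [-0.003, 0.001, -1.0]]
wrist_force: [0.8, 0.7, -0.3]
gripper_width: 0.394
gripper_force: 0.0
```

Emit:
apply_moves(moves=[[[0,0,-0.02],0],[[0,0,-0.035],0],[[0,0,-0.04],0],[[0,0,-0.04],0],[[0,0,-0.04],0]])

```text
time_s: 35.8
tcp_pos: [0.5525, 0.2933, 0.191]
ee_rot: [[-0.977, -0.215, -0.001], [-0.215, 0.977, -0.0], [0.001, -0.0, -1.0]]
wrist_force: [1.0, 0.8, -2.9]
gripper_width: 0.365
gripper_force: 29.9
```

```bash
python3 - <<'E'
from h import *
s=r.sense();print(s['tcp_pos'],yaw0(),s['gripper_width']*.087,s['gripper_force'])
plan((.50,-.02,.41,-176),(.537,-.2835,.36,-184.9),(.537,-.2835,.30,-184.9))
E
```

```text
[0.55246477 0.29331319 0.19101929] -167.61172734421052 0.0317144340417107 29.92984503507614
[[[0.012, -0.029, -0.022], 0.8], [[0.011, -0.03, -0.022], 0.8], [[0.011, -0.03, -0.022], 0.8], [[0.011, -0.03, -0.022], 0.9], [[0.01, -0.03, -0.022], 0.8]]
[[[0.01, -0.03, -0.022], 0.9], [[0.009, -0.03, -0.022], 0.8], [[0.009, -0.031, -0.022], 0.9], [[0.008, -0.031, -0.021], 0.8], [[0.008, -0.031, -0.022], 0.9]]
-> [ 0.5    -0.0204  0.41  ] -176.01
[[[-0.003, -0.038, 0.007], 1.3], [[-0.003, -0.038, 0.007], 1.3], [[-0.004, -0.038, 0.007], 1.3], [[-0.005, -0.037, 0.007], 1.2], [[-0.006, -0.037, 0.007], 1.3]]
[[[-0.007, -0.038, 0.008], 1.2], [[-0.008, -0.037, 0.007], 1.3]]
-> [ 0.5367 -0.2836  0.36  ] -184.91
[[[-0.0, 0.0, 0.03], -0.0], [[-0.0, 0.0, 0.03], -0.0]]
-> [ 0.5367 -0.2836  0.3   ] -184.91
```

Emit:
apply_moves(moves=[[[0.012,-0.029,-0.022],0.8],[[0.011,-0.03,-0.022],0.8],[[0.011,-0.03,-0.022],0.8],[[0.011,-0.03,-0.022],0.9],[[0.01,-0.03,-0.022],0.8]])

```text
time_s: 36.22
tcp_pos: [0.5257, 0.1355, 0.3003]
ee_rot: [[-0.99, -0.144, -0.001], [-0.144, 0.99, 0.0], [0.001, 0.0, -1.0]]
wrist_force: [1.0, 0.2, -1.7]
gripper_width: 0.365
gripper_force: 29.9
```

Emit:
apply_moves(moves=[[[0.01,-0.03,-0.022],0.9],[[0.009,-0.03,-0.022],0.8],[[0.009,-0.031,-0.022],0.9],[[0.008,-0.031,-0.021],0.8],[[0.008,-0.031,-0.022],0.9]])

```text
time_s: 36.63
tcp_pos: [0.4994, -0.0213, 0.4093]
ee_rot: [[-0.998, -0.069, -0.001], [-0.069, 0.998, 0.001], [0.001, 0.001, -1.0]]
wrist_force: [1.2, -0.4, -2.6]
gripper_width: 0.365
gripper_force: 29.9
```

Emit:
apply_moves(moves=[[[-0.003,-0.038,0.007],1.3],[[-0.003,-0.038,0.007],1.3],[[-0.004,-0.038,0.007],1.3],[[-0.005,-0.037,0.007],1.2],[[-0.006,-0.037,0.007],1.3]])

```text
time_s: 37.05
tcp_pos: [0.5258, -0.209, 0.3729]
ee_rot: [[-0.999, 0.043, -0.0], [0.043, 0.999, 0.001], [0.0, 0.001, -1.0]]
wrist_force: [1.0, 0.5, -2.4]
gripper_width: 0.363
gripper_force: 29.9
```

Emit:
apply_moves(moves=[[[-0.007,-0.038,0.008],1.2],[[-0.008,-0.037,0.007],1.3],[[0,0,0.025],0],[[0,0,0.025],0],[[0,0,0],0]])

```text
time_s: 37.47
tcp_pos: [0.5344, -0.2823, 0.3015]
ee_rot: [[-0.996, 0.088, -0.012], [0.088, 0.996, 0.007], [0.012, 0.006, -1.0]]
wrist_force: [-0.4, 0.6, -5.1]
gripper_width: 0.367
gripper_force: 29.9
```

Emit:
apply_moves(moves=[[[0,0,0.01],0],[[0,0,0.01],0],[[0,0,0.005],0],[[0,0,0],0],[[0,0,0],0]])

```text
time_s: 37.88
tcp_pos: [0.5379, -0.2829, 0.2841]
ee_rot: [[-0.996, 0.085, 0.001], [0.085, 0.996, -0.0], [-0.001, -0.0, -1.0]]
wrist_force: [0.8, 0.2, -2.6]
gripper_width: 0.367
gripper_force: 29.9
```

```bash
python3 - <<'E'
from h import *
s=r.sense();print(s['tcp_pos'],R(s['tcp_pos']),yaw0(),s['gripper_width']*.087,s['gripper_force'],s['wrist_force'])
E
```

```text
[ 0.5379255  -0.28293094  0.28411582] [ 0.56032382 -0.23551492] 175.1413464511848 0.03196611909477605 29.930111467838287 [ 0.84020921  0.19079194 -2.55595578]
```

Emit:
apply_moves(moves=[[[0,0,0],0],[[0,0,0],0],[[0,0,0],0],[[0,0,-0.02],0],[[0,0,-0.04],0]], hand=0.045)

```text
time_s: 38.3
tcp_pos: [0.5358, -0.2822, 0.3394]
ee_rot: [[-0.996, 0.086, -0.01], [0.086, 0.996, 0.004], [0.01, 0.003, -1.0]]
wrist_force: [-0.0, -0.6, 0.5]
gripper_width: 0.51
gripper_force: 0.0
```

Emit:
apply_moves(moves=[[[0,0,-0.04],0],[[0,0,-0.03],0],[[0,0,0],0],[[0,0,0],0],[[0,0,0],0]])

```text
time_s: 38.72
tcp_pos: [0.5375, -0.283, 0.4131]
ee_rot: [[-0.996, 0.085, 0.0], [0.085, 0.996, 0.001], [0.0, 0.001, -1.0]]
wrist_force: [-0.0, -0.2, -0.5]
gripper_width: 0.515
gripper_force: 0.0
```

Emit:
apply_moves(moves=[[[0,0,0],0],[[0,0,0],0],[[0,0,0],0],[[0,0,0],0],[[0,0,0],0]])

```text
time_s: 39.13
tcp_pos: [0.5376, -0.2832, 0.413]
ee_rot: [[-0.996, 0.085, -0.001], [0.085, 0.996, 0.0], [0.001, 0.0, -1.0]]
wrist_force: [0.4, 0.5, -1.6]
gripper_width: 0.514
gripper_force: 0.0
```

```bash
python3 - <<'E'
from h import *
s=r.sense();print(s['tcp_pos'],s['wrist_force'])
P={n:cap(n,n+'16.png') for n in('wrist','scene','top')}
for t,z in(('weight',.313),('pan_in',.2)):
  for n in P: print(t,n,[(u.round(1).tolist(),c,onz(P[n],u,z).round(3).tolist()) for u,c in at(P[n],t)[:2]])
for n in P: print(n);valves(P[n])
f=P['scene']['frame'][90:240,110:310];g=P['wrist']['frame'][:240]
cv2.imwrite('pics/s16.png',np.hstack([cv2.resize(f,(400,300)),cv2.resize(g,(400,300))]))
E
```

```text
[ 0.53761751 -0.28323823  0.41297897] [ 0.38982274  0.45035041 -1.58854104]
weight wrist [([252.2, 219.7], 0.81, [0.564, -0.289, 0.313])]
weight scene [([180.1, 126.8], 0.88, [0.563, -0.288, 0.313]), ([185.3, 178.1], 0.19, [0.698, 0.005, 0.313])]
weight top [([180.0, 199.4], 0.45, [0.445, 0.317, 0.313])]
pan_in wrist []
pan_in scene [([168.6, 155.1], 0.77, [0.616, -0.303, 0.2]), ([243.0, 200.3], 0.32, [0.533, 0.085, 0.2])]
pan_in top [([319.9, 193.8], 0.64, [0.485, -0.22, 0.2])]
wrist
0.93 px (np.float64(257.0), np.float64(165.0)) c [ 0.562 -0.282] size [0.049 0.038] axis 175.1
0.68 px (np.float64(282.0), np.float64(132.0)) c [ 0.511 -0.236] size [0.084 0.036] axis 176.9
0.6 px (np.float64(228.0), np.float64(165.0)) c [ 0.559 -0.334] size [0.047 0.038] axis 174.3
scene
0.75 px (np.float64(200.0), np.float64(195.0)) c [ 0.538 -0.264] size [0.449 0.321] axis 84.9
0.63 px (np.float64(305.0), np.float64(278.0)) c [0.481 0.363] size [0.076 0.06 ] axis 145.7
top
0.68 px (np.float64(182.0), np.float64(199.0)) c [0.47  0.351] size [0.069 0.033] axis 154.3
0.49 px (np.float64(320.0), np.float64(192.0)) c [ 0.508 -0.247] size [0.07  0.022] axis 180.0
0.26 px (np.float64(372.0), np.float64(235.0)) c [ 0.325 -0.467] size [0.091 0.06 ] axis 90.8
```

View pics/s16.png

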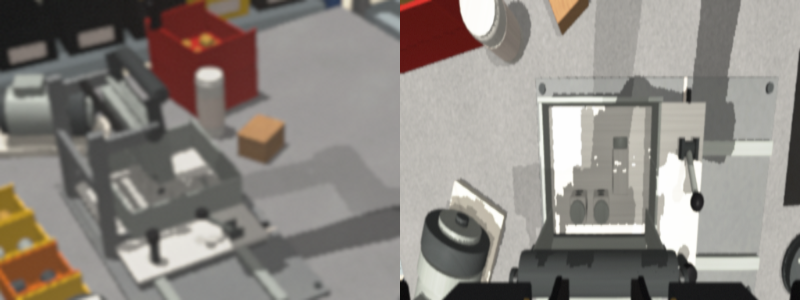

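Emit:
apply_moves(moves=[[[0.03,0,0],0],[[0,0,0],0],[[0,0,0.02],0],[[0,0,0.03],0],[[0,0,0.03],0]], hand=0.0)

```text
time_s: 40.15
tcp_pos: [0.5081, -0.2808, 0.3339]
ee_rot: [[-0.996, 0.086, 0.004], [0.086, 0.996, -0.001], [-0.004, -0.001, -1.0]]
wrist_force: [1.4, -0.6, -0.6]
gripper_width: 0.229
gripper_force: 0.0
```

Emit:
apply_moves(moves=[[[0,0,0.025],0],[[0,0,0],0],[[0,0,0],0]])

```text
time_s: 40.4
tcp_pos: [0.5075, -0.2808, 0.3081]
ee_rot: [[-0.996, 0.085, -0.002], [0.085, 0.996, -0.0], [0.002, -0.0, -1.0]]
wrist_force: [-0.3, -0.1, 1.2]
gripper_width: 0.035
gripper_force: 0.0
```

Emit:
apply_moves(moves=[[[-0.012,0,0],0],[[-0.01,0,0],0],[[-0.008,0,0],0],[[-0.008,0,0],0],[[-0.008,0,0],0]])

```text
time_s: 40.82
tcp_pos: [0.5463, -0.2859, 0.3149]
ee_rot: [[-0.996, 0.086, -0.014], [0.086, 0.996, -0.003], [0.014, -0.004, -1.0]]
wrist_force: [-14.6, 0.6, 10.5]
gripper_width: 0.006
gripper_force: 6.9
```

```bash
python3 - <<'E'
from h import *
s=r.sense();print(s['tcp_pos'],R(s['tcp_pos']),s['wrist_force'],s['gripper_width'])
x=cap('scene');print([(u.round(1).tolist(),c,onz(x,u,.319).round(3).tolist()) for u,c in at(x,'weight')[:2]])
E
```

```text
[ 0.54629498 -0.28586514  0.31487656] [ 0.56891527 -0.23771681] [-14.56555536   0.61648052  10.54650824] 0.006089325803633395
[([177.1, 124.3], 0.8, [0.568, -0.301, 0.319])]
```

Emit:
apply_moves(moves=[[[-0.003,0,0],0],[[-0.003,0,0],0],[[0,0,0],0]])

```text
time_s: 41.17
tcp_pos: [0.5601, -0.2855, 0.3095]
ee_rot: [[-0.996, 0.086, 0.001], [0.086, 0.996, -0.001], [-0.001, -0.001, -1.0]]
wrist_force: [-2.9, -0.3, 2.0]
gripper_width: 0.005
gripper_force: 1.3
```

Emit:
apply_moves(moves=[[[-0.004,0,0],0],[[-0.004,0,0],0],[[-0.004,0,0],0],[[-0.004,0,0],0]])

```text
time_s: 41.5
tcp_pos: [0.5765, -0.2864, 0.3084]
ee_rot: [[-0.996, 0.085, 0.001], [0.085, 0.996, -0.0], [-0.001, 0.0, -1.0]]
wrist_force: [-1.4, -0.3, 1.2]
gripper_width: 0.002
gripper_force: 0.4
```

```bash
python3 - <<'E'
from h import *
s=r.sense();print(s['tcp_pos'],R(s['tcp_pos']),s['wrist_force'],s['gripper_width'])
x=cap('scene');print([(u.round(1).tolist(),c,onz(x,u,.319).round(3).tolist()) for u,c in at(x,'weight')[:2]])
E
```

```text
[ 0.57654309 -0.2864399   0.30842758] [ 0.599101   -0.23568205] [-1.41004568 -0.30159851  1.15862202] 0.001705517980440776
[([171.9, 129.4], 0.71, [0.601, -0.279, 0.319]), ([191.7, 184.2], 0.51, [0.7, 0.052, 0.319])]
```

Emit:
apply_moves(moves=[[[-0.005,0,0],0],[[-0.005,0,0],0],[[-0.005,0,0],0],[[-0.005,0,0],0],[[-0.004,0,0],0]])

```text
time_s: 42.02
tcp_pos: [0.6002, -0.2885, 0.3081]
ee_rot: [[-0.996, 0.085, 0.0], [0.085, 0.996, 0.0], [-0.0, 0.0, -1.0]]
wrist_force: [-1.3, 0.7, -0.0]
gripper_width: 0.006
gripper_force: 0.0
```

Emit:
apply_moves(moves=[[[0,0,0],0],[[0,0,0],0],[[0,0,0],0],[[0,0,0],0],[[0,0,0],0]])

```text
time_s: 42.43
tcp_pos: [0.5993, -0.2885, 0.3086]
ee_rot: [[-0.996, 0.086, 0.0], [0.086, 0.996, -0.0], [-0.0, 0.0, -1.0]]
wrist_force: [0.6, -0.2, -0.5]
gripper_width: 0.007
gripper_force: 0.0
```

```bash
python3 - <<'E'
from h import *
s=r.sense();print(s['tcp_pos'],R(s['tcp_pos']),s['wrist_force'],s['gripper_width'])
x=cap('scene');t=cap('top')
for n in('weight','pan_in'):
  for p in(x,t): print(n,[(u.round(1).tolist(),c,onz(p,u,.295 if n=='weight' else .24).round(3).tolist()) for u,c in at(p,n)[:2]])
E
```

```text
[ 0.59926066 -0.28850424  0.30860841] [ 0.62191246 -0.2357805 ] [ 0.58957993 -0.19388657 -0.5355391 ] 0.006587469487389227
weight [([161.8, 134.0], 0.75, [0.63, -0.308, 0.295])]
weight [([339.6, 151.9], 0.48, [0.636, -0.28, 0.295])]
pan_in [([187.2, 141.4], 0.72, [0.539, -0.291, 0.24])]
pan_in [([336.3, 177.9], 0.72, [0.544, -0.277, 0.24])]
```

```bash
python3 - <<'E'
from h import *
p=r.sense()['tcp_pos']
plan((p[0],p[1],.41,yaw0()),(.46,.05,.42,-80),(.468,.349,.20,-30))
E
```

```text
[[[0.0, 0.0, -0.034], -0.0], [[0.0, 0.0, -0.034], -0.0], [[0.0, 0.0, -0.034], -0.0]]
-> [ 0.5994 -0.2885  0.4105] 175.09
[[[0.011, 0.022, -0.001], -7.0], [[0.008, 0.023, -0.001], -7.0], [[0.006, 0.024, -0.001], -7.0], [[0.003, 0.024, -0.001], -7.0], [[-0.0, 0.024, -0.001], -7.0]]
[[[-0.003, 0.024, -0.0], -7.0], [[-0.006, 0.024, -0.001], -7.0], [[-0.009, 0.023, -0.0], -7.0], [[-0.012, 0.021, -0.001], -7.0], [[-0.014, 0.02, -0.0], -7.0]]
[[[-0.017, 0.018, -0.001], -7.0], [[-0.019, 0.016, -0.0], -7.0], [[-0.02, 0.013, -0.001], -7.0], [[-0.022, 0.011, -0.0], -7.0], [[-0.023, 0.008, -0.001], -6.9]]
-> [0.4595 0.0502 0.4205] 279.99
[[[-0.029, -0.006, 0.022], -5.0], [[-0.029, -0.009, 0.022], -5.0], [[-0.028, -0.011, 0.022], -5.0], [[-0.027, -0.013, 0.022], -5.0], [[-0.025, -0.016, 0.022], -5.0]]
[[[-0.024, -0.018, 0.022], -5.0], [[-0.022, -0.02, 0.022], -5.0], [[-0.021, -0.022, 0.022], -5.0], [[-0.019, -0.023, 0.022], -5.0], [[-0.016, -0.024, 0.022], -5.0]]
-> [0.4678 0.3486 0.2005] 329.99
```

Emit:
apply_moves(moves=[[[0,0,-0.034],0],[[0,0,-0.034],0],[[0,0,-0.034],0]])

```text
time_s: 42.98
tcp_pos: [0.5989, -0.2885, 0.4114]
ee_rot: [[-0.996, 0.086, -0.001], [0.086, 0.996, -0.0], [0.001, -0.0, -1.0]]
wrist_force: [1.5, -1.0, 0.6]
gripper_width: 0.004
gripper_force: 0.0
```

Emit:
apply_moves(moves=[[[0.011,0.022,-0.001],-7.0],[[0.008,0.023,-0.001],-7.0],[[0.006,0.024,-0.001],-7.0],[[0.003,0.024,-0.001],-7.0],[[0,0.024,-0.001],-7.0]], hand=0.06)

```text
time_s: 43.4
tcp_pos: [0.5522, -0.175, 0.4155]
ee_rot: [[-0.862, -0.506, 0.0], [-0.506, 0.862, 0.0], [-0.0, -0.0, -1.0]]
wrist_force: [0.6, 1.0, 0.7]
gripper_width: 0.298
gripper_force: 0.0
```

Emit:
apply_moves(moves=[[[-0.003,0.024,0],-7.0],[[-0.006,0.024,-0.001],-7.0],[[-0.009,0.023,0],-7.0],[[-0.012,0.021,-0.001],-7.0],[[-0.014,0.02,0],-7.0]])

```text
time_s: 43.82
tcp_pos: [0.5052, -0.0622, 0.4177]
ee_rot: [[-0.416, -0.91, 0.001], [-0.91, 0.416, 0.0], [-0.0, -0.001, -1.0]]
wrist_force: [-0.3, 0.2, -0.3]
gripper_width: 0.651
gripper_force: 0.0
```

Emit:
apply_moves(moves=[[[-0.017,0.018,-0.001],-7.0],[[-0.019,0.016,0],-7.0],[[-0.02,0.013,-0.001],-7.0],[[-0.022,0.011,0],-7.0],[[-0.023,0.008,-0.001],-6.9]])

```text
time_s: 44.23
tcp_pos: [0.4587, 0.0511, 0.4206]
ee_rot: [[0.179, -0.984, 0.0], [-0.984, -0.179, 0.0], [-0.0, -0.0, -1.0]]
wrist_force: [0.4, -0.5, -0.1]
gripper_width: 0.686
gripper_force: 0.0
```

Emit:
apply_moves(moves=[[[-0.029,-0.006,0.022],-5.0],[[-0.029,-0.009,0.022],-5.0],[[-0.028,-0.011,0.022],-5.0],[[-0.027,-0.013,0.022],-5.0],[[-0.025,-0.016,0.022],-5.0]])

```text
time_s: 44.65
tcp_pos: [0.4636, 0.2012, 0.3099]
ee_rot: [[0.577, -0.817, 0.001], [-0.817, -0.577, 0.001], [-0.0, -0.001, -1.0]]
wrist_force: [0.5, 0.2, -0.4]
gripper_width: 0.69
gripper_force: 0.0
```

Emit:
apply_moves(moves=[[[-0.024,-0.018,0.022],-5.0],[[-0.022,-0.02,0.022],-5.0],[[-0.021,-0.022,0.022],-5.0],[[-0.019,-0.023,0.022],-5.0],[[-0.016,-0.024,0.022],-5.0]])

```text
time_s: 45.07
tcp_pos: [0.4677, 0.3502, 0.1996]
ee_rot: [[0.868, -0.496, 0.0], [-0.496, -0.868, 0.0], [0.0, -0.001, -1.0]]
wrist_force: [0.4, 0.6, 0.3]
gripper_width: 0.685
gripper_force: 0.0
```

Emit:
apply_moves(moves=[[[0,0,0],0],[[0,0,0],0],[[0,0,0],0]])

```text
time_s: 45.32
tcp_pos: [0.4681, 0.3485, 0.2009]
ee_rot: [[0.866, -0.5, 0.001], [-0.5, -0.866, -0.0], [0.001, -0.0, -1.0]]
wrist_force: [-0.2, -0.8, 1.0]
gripper_width: 0.69
gripper_force: 0.0
```

```bash
python3 - <<'E'
from h import *
s=r.sense();print(s['tcp_pos'],yaw0(),s['joints'],s['gripper_width']*.087)
w=cap('wrist','w17.png');valves(w)
E
```

```text
[0.46807449 0.34851031 0.20085568] -30.02686755130518 [ 5.25778721e+01  1.89413362e+01 -7.47775172e+00  3.16872170e-02
 -6.35685542e+01  7.38116078e+00] 0.06002122407959982
0.73 px (np.float64(254.0), np.float64(173.0)) c [0.473 0.348] size [0.077 0.031] axis 150.6
```

Emit:
apply_moves(moves=[[[0.003,0,0.04],0],[[0,0,0.04],0],[[0,0,0.04],0],[[0,0,0.035],0],[[0,0,0.02],0]])

```text
time_s: 45.83
tcp_pos: [0.4696, 0.3448, 0.0231]
ee_rot: [[0.865, -0.502, -0.002], [-0.502, -0.865, -0.002], [-0.001, 0.003, -1.0]]
wrist_force: [0.3, 0.0, 0.2]
gripper_width: 0.69
gripper_force: 0.0
```

Emit:
apply_moves(moves=[[[0,0,0.011],0],[[0,0,0],0],[[0,0,0],0]])

```text
time_s: 46.08
tcp_pos: [0.4715, 0.3475, 0.0158]
ee_rot: [[0.866, -0.5, 0.002], [-0.5, -0.866, 0.002], [0.001, -0.002, -1.0]]
wrist_force: [-0.3, 0.0, 1.4]
gripper_width: 0.689
gripper_force: 0.0
```

Emit:
apply_moves(moves=[[[0,0,0],0],[[0,0,0],0],[[0,0,0],0],[[0,0,0],0],[[0,0,0],0]], hand=0.0)

```text
time_s: 46.5
tcp_pos: [0.4708, 0.3476, 0.0152]
ee_rot: [[0.866, -0.5, 0.001], [-0.5, -0.866, 0.001], [0.0, -0.002, -1.0]]
wrist_force: [-0.1, 1.6, 0.4]
gripper_width: 0.395
gripper_force: 0.5
```

Emit:
apply_moves(moves=[[[0,0,-0.02],0],[[0,0,-0.035],0],[[0,0,-0.04],0],[[0,0,-0.04],0],[[0,0,-0.04],0]])

```text
time_s: 46.92
tcp_pos: [0.4697, 0.3464, 0.1906]
ee_rot: [[0.866, -0.5, -0.002], [-0.5, -0.866, -0.001], [-0.001, 0.002, -1.0]]
wrist_force: [0.5, 0.3, -2.7]
gripper_width: 0.364
gripper_force: 30.0
```

```bash
python3 - <<'E'
from h import *
s=r.sense();print(s['tcp_pos'],yaw0(),s['gripper_width']*.087,s['gripper_force'])
plan((.47,.05,.41,-20),(.537,-.2835,.36,-4.9))
E
```

```text
[0.46967609 0.34643637 0.19057836] -30.018254486935568 0.03168661622090394 29.98312622308731
[[[0.015, 0.026, -0.022], -1.0], [[0.014, 0.026, -0.022], -1.0], [[0.014, 0.026, -0.022], -1.0], [[0.014, 0.026, -0.022], -1.0], [[0.013, 0.027, -0.022], -1.0]]
[[[0.013, 0.027, -0.022], -1.0], [[0.012, 0.027, -0.022], -1.0], [[0.011, 0.027, -0.022], -1.0], [[0.011, 0.027, -0.022], -1.0], [[0.011, 0.028, -0.021], -1.0]]
-> [0.4701 0.05   0.4096] -20.02
[[[0.02, 0.032, 0.006], -1.7], [[0.019, 0.033, 0.005], -1.7], [[0.018, 0.033, 0.006], -1.7], [[0.017, 0.034, 0.005], -1.7], [[0.015, 0.034, 0.006], -1.7]]
[[[0.015, 0.035, 0.005], -1.7], [[0.013, 0.035, 0.006], -1.6], [[0.013, 0.036, 0.005], -1.7], [[0.011, 0.036, 0.006], -1.6]]
-> [ 0.5371 -0.2833  0.3596] -4.92
```

Emit:
apply_moves(moves=[[[0.015,0.026,-0.022],-1.0],[[0.014,0.026,-0.022],-1.0],[[0.014,0.026,-0.022],-1.0],[[0.014,0.026,-0.022],-1.0],[[0.013,0.027,-0.022],-1.0]])

```text
time_s: 47.33
tcp_pos: [0.4698, 0.197, 0.2999]
ee_rot: [[0.907, -0.422, -0.001], [-0.422, -0.907, -0.0], [-0.001, 0.001, -1.0]]
wrist_force: [1.3, -0.0, -2.9]
gripper_width: 0.369
gripper_force: 30.0
```

Emit:
apply_moves(moves=[[[0.013,0.027,-0.022],-1.0],[[0.012,0.027,-0.022],-1.0],[[0.011,0.027,-0.022],-1.0],[[0.011,0.027,-0.022],-1.0],[[0.011,0.028,-0.021],-1.0]])

```text
time_s: 47.75
tcp_pos: [0.47, 0.0493, 0.4091]
ee_rot: [[0.94, -0.341, -0.001], [-0.341, -0.94, 0.0], [-0.001, -0.0, -1.0]]
wrist_force: [0.8, -0.1, -2.4]
gripper_width: 0.366
gripper_force: 30.0
```

Emit:
apply_moves(moves=[[[0.02,0.032,0.006],-1.7],[[0.019,0.033,0.005],-1.7],[[0.018,0.033,0.006],-1.7],[[0.017,0.034,0.005],-1.7],[[0.015,0.034,0.006],-1.7]])

```text
time_s: 48.17
tcp_pos: [0.5084, -0.1357, 0.3797]
ee_rot: [[0.98, -0.198, -0.001], [-0.198, -0.98, 0.001], [-0.001, -0.001, -1.0]]
wrist_force: [1.3, 0.1, -2.2]
gripper_width: 0.374
gripper_force: 30.0
```

Emit:
apply_moves(moves=[[[0.015,0.035,0.005],-1.7],[[0.013,0.035,0.006],-1.6],[[0.013,0.036,0.005],-1.7],[[0.011,0.036,0.006],-1.6],[[0,0,0],0]])

```text
time_s: 48.58
tcp_pos: [0.5375, -0.2874, 0.354]
ee_rot: [[0.996, -0.091, -0.006], [-0.091, -0.996, 0.001], [-0.006, -0.001, -1.0]]
wrist_force: [-0.1, 0.7, -2.9]
gripper_width: 0.362
gripper_force: 30.0
```

Emit:
apply_moves(moves=[[[0,0,0.03],0],[[0,0,0.03],0],[[0,0,0.02],0],[[0,0,0.015],0],[[0,0,0],0]])

```text
time_s: 49.0
tcp_pos: [0.5354, -0.2813, 0.2582]
ee_rot: [[0.996, -0.086, -0.01], [-0.086, -0.996, 0.004], [-0.01, -0.004, -1.0]]
wrist_force: [-0.2, 0.7, -3.3]
gripper_width: 0.367
gripper_force: 30.0
```

```bash
python3 - <<'E'
from h import *
s=r.sense();print(s['tcp_pos'],R(s['tcp_pos']),yaw0(),s['gripper_width']*.087,s['gripper_force'],s['wrist_force'])
E
```

```text
[ 0.53543647 -0.28128568  0.25820333] [ 0.55770219 -0.2340903 ] -4.951560774335232 0.03195061985754076 29.982967972755432 [-0.16424212  0.7419927  -3.30554919]
```

Emit:
apply_moves(moves=[[[0,0,0.003],0],[[0,0,0.003],0],[[0,0,0.002],0],[[0,0,0.002],0],[[0,0,0],0]])

```text
time_s: 49.42
tcp_pos: [0.5386, -0.2827, 0.2555]
ee_rot: [[0.996, -0.085, 0.003], [-0.085, -0.996, -0.001], [0.003, 0.001, -1.0]]
wrist_force: [-0.8, 1.7, 3.2]
gripper_width: 0.364
gripper_force: 30.0
```

Emit:
apply_moves(moves=[[[0,0,0],0],[[0,0,0],0],[[0,0,0],0],[[0,0,0],0]], hand=0.05)

```text
time_s: 49.75
tcp_pos: [0.538, -0.2827, 0.2534]
ee_rot: [[0.996, -0.086, 0.0], [-0.086, -0.996, -0.0], [0.0, 0.0, -1.0]]
wrist_force: [0.4, 0.1, 0.5]
gripper_width: 0.542
gripper_force: 0.0
```

Emit:
apply_moves(moves=[[[0,0,-0.01],0],[[0,0,-0.03],0],[[0,0,-0.04],0],[[0,0,-0.04],0],[[0,0,-0.04],0]])

```text
time_s: 50.17
tcp_pos: [0.5375, -0.2826, 0.4162]
ee_rot: [[0.996, -0.086, 0.0], [-0.086, -0.996, -0.001], [0.001, 0.001, -1.0]]
wrist_force: [0.6, -1.5, 0.0]
gripper_width: 0.578
gripper_force: 0.0
```

Emit:
apply_moves(moves=[[[0,-0.04,0],0],[[0,-0.04,0],0],[[0,-0.04,0],0],[[0,-0.04,0],0],[[0,-0.04,0],0]])

```text
time_s: 50.58
tcp_pos: [0.5548, -0.0818, 0.4145]
ee_rot: [[0.996, -0.086, 0.001], [-0.086, -0.996, -0.0], [0.001, -0.0, -1.0]]
wrist_force: [0.6, 0.2, 0.3]
gripper_width: 0.579
gripper_force: 0.0
```

Emit:
apply_moves(moves=[[[-0.02,-0.03,0],0],[[-0.02,-0.03,0],0],[[-0.02,-0.03,0],0],[[0,0,0],0],[[0,0,0],0]])

```text
time_s: 51.0
tcp_pos: [0.5024, 0.0128, 0.4149]
ee_rot: [[0.997, -0.082, 0.002], [-0.082, -0.997, 0.0], [0.002, -0.001, -1.0]]
wrist_force: [0.1, -0.4, 0.4]
gripper_width: 0.576
gripper_force: 0.0
```

```bash
python3 - <<'E'
from h import *
s=r.sense();print(s['time_s'],s['tcp_pos'],s['wrist_force'])
P={n:cap(n,n+'18.png') for n in('scene','top')}
for n in P: print(n);valves(P[n])
f=P['scene']['frame'][90:240,110:310];g=P['top']['frame'][110:260,170:370]
cv2.imwrite('pics/s18.png',np.hstack([cv2.resize(f,(400,300),interpolation=2),cv2.resize(g,(400,300),interpolation=2)]))
for t,z in(('pointer',.03),('mark',.005),('clamp_tip',.11),('weight',.295)):
  for n in P: print(t,n,[(u.round(1).tolist(),c,R(onz(P[n],u,z)).round(3).tolist()) for u,c in at(P[n],t)[:2]])
E
```

```text
51.0 [0.50239638 0.01282075 0.41494162] [ 0.10432413 -0.36069254  0.36955527]
scene
0.77 px (np.float64(189.0), np.float64(180.0)) c [ 0.533 -0.322] size [0.133 0.049] axis 62.1
0.55 px (np.float64(182.0), np.float64(172.0)) c [ 0.538 -0.381] size [0.128 0.037] axis 52.3
0.55 px (np.float64(199.0), np.float64(193.0)) c [ 0.54  -0.257] size [0.424 0.317] axis 85.1
0.52 px (np.float64(203.0), np.float64(183.0)) c [ 0.498 -0.268] size [0.087 0.05 ] axis 0.3
0.49 px (np.float64(190.0), np.float64(138.0)) c [ 0.374 -0.607] size [0.099 0.089] axis 82.3
top
0.3 px (np.float64(339.0), np.float64(183.0)) c [ 0.552 -0.325] size [0.224 0.159] axis 84.9
pointer scene [([243.1, 201.1], 0.77, [0.428, -0.05]), ([192.1, 188.7], 0.75, [0.57, -0.221])]
pointer top [([284.3, 212.9], 0.84, [0.422, -0.055]), ([369.2, 239.3], 0.63, [0.345, -0.431])]
mark scene [([247.3, 207.2], 0.68, [0.418, -0.036])]
mark top [([279.2, 208.9], 0.75, [0.439, -0.033])]
clamp_tip scene [([205.9, 197.9], 0.66, [0.584, -0.047]), ([217.7, 154.9], 0.33, [0.422, -0.281])]
clamp_tip top []
weight scene [([161.5, 136.8], 0.56, [0.662, -0.235])]
weight top [([341.6, 153.2], 0.74, [0.654, -0.232])]
```

View pics/s18.png

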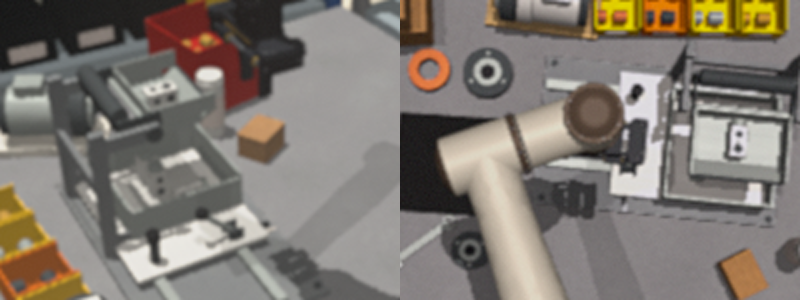

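```bash
python3 -c "
from h import *
print(r.finish_job())"
```

```text
the job is handed in; nothing more can be done
None
```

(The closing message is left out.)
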